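# Set the moisture absorbers out to dry

### The arm

A 6-joint arm with a two-finger parallel gripper is mounted at the origin on the work surface. World frame = base frame: x ahead of the robot, y to its left, z up, the work surface at z = 0. Lengths are in mm, angles in rad, forces in N, time in s.
With the tool pointing down it reaches from about 300 to 775 mm from the base axis. Payload 14.6 kg.
Tool frame: the origin (TCP) lies midway between the tips of the shut fingers; the grasp point (between the pads) lies 19 mm behind it; y points along the fingers, x is the direction in which the jaws open and shut, and the axes are right-handed (so a half turn about y gives the same grasp; the last joint's range is limited). The gripper opens to 94 mm and grips with 3 to 60 N. Pads are 16 mm wide; open, the fingers measure 119 mm over their backs; the gripper's body (75 mm by 177 mm) begins 78 mm behind the grasp point.
Start: joints at [-1.287, 0.3, 1.521, -0, 1.321, -0.067], TCP at [189, -516.496, 205.446] pointing down, gripper open.
Joint ranges: [-3.03, 3.03], [-0.79, 2.21], [0.23, 2.52], [-1.04, 4.18], [0, 3.07], [-2.55, 2.55]. Speed limits (rad/s): [2.22, 2.22, 2.57, 3.14, 3.14, 3.14].

### API

Orientations are given as [roll, pitch, yaw] about the fixed x, y, z axes, in that order (R = Rz(yaw) Ry(pitch) Rx(roll)).
In Python, from cell import manip gives the robot as it stands.
- The arm moves only by the tool servo_tool, never from a script. Its argument "commands" is a list of rows, each an object with "dp": the shift along the tool's x, y, z in mm, a list of three; "turn": the turn, a rotation vector about the tool's x, y, z in degrees, a list of three. A call has 1 to 5 rows; each row is the pose to reach, as a shift and turn from the pose measured when the call began, along the tool's axes at that moment; what a row does not reach only later rows make up. A row lasts 1/12 s, in which the tool goes at most 41.7 mm and 7.16 degrees, less where a joint would pass 70% of its speed; a pose out of reach is approached as far as the arm can. A call with a gripper value outside its range is refused whole. "grip" is the gripper command: -1 is fully open, 1 is shut, values between are in proportion, set as the call begins (left out, the last holds). The fingers move at their own pace and stop on an object; "force" is the grip in N (left out, the last holds). Time passes only in rows, so rows that repeat a pose let the fingers close. It gives the time, the measured TCP pose, the force and the opening at its end, in the units of the state.
- manip.read_state(): the state, without advancing time (a new reading comes with each control period).
- manip.camera(name): name is "side" or "top" or "wrist"; returns a dict with "img" (420x560x3 uint8, red, green, blue), "depth" (420x560 float32, mm along the optical axis (not along the pixel's ray), 0 where there is no reading), "K" (3x3 intrinsics, pixels), "R" (3x3) and "t" (3): a world point X has camera coordinates R X + t; the wrist camera has in their place "hand_eye" (4x4, takes a point from camera to tool coordinates, whose origin is the TCP and whose axes are the tool frame's). Camera axes: x right, y down, z forward; pixel columns grow to the right and rows downward; lengths in mm; the calibration is good to about 2 mm. A picture is of the moment at which its call begins: read the wrist's pose just before it.
- manip.sign_off(): hands the job in, once; it reports no verdict.
The state is a dict: "clock": time; "joints": joint angles; "qd": joint speeds; "effort": joint torques, N m; "eef_pos": TCP position; "eef_rot": TCP orientation; "wrist_force": force on the tool from outside, world axes, zero at the start; "moment": the same for the moment, N m; "finger_gap": finger opening in mm.
Only numpy, scipy, OpenCV 4.12 (cv2) and the standard library are available. Lean on these libraries where they do the work, as an engineer would, in place of code of your own. Each camera call takes 0.05 s, during which the arm holds its last target.

### The job

Set the damp moisture absorbers out to dry: lift the two-section dish by its grip and tip only its ball section out into the black tray, so that every charcoal ball lies in the tray and the spring clips never leave their own section, then set the dish back level in the middle of its cork mat. Stand all the canisters upright in one straight row along the centre line of the wooden drying board, with about a finger's width of air between them, and only when all is laid out press the dehumidifier's start button fully down and let it go. Leave the vase and the acrylic box where they are; a canister that gets knocked aside must be put right.

Things in the scene. Friction and masses are not known exactly. Their poses are not given: they have to be found in the camera images.
- dish: Loose two-section white dish, 110 (x) x 144 (y) mm, 0.26 kg empty. Origin: centre of its underside; x runs along the middle divider, y across it, z up. The +y section holds the balls, the -y section the clips. Inner floor at z = 5 mm; divider 8 mm thick, up to z = 45 mm; end walls at x = +-52 mm (6 mm thick) up to z = 33 mm.
- dish_lip (a point): Middle of the low outer lip of the ball section, dish frame (0, 72, 15) mm. Each section's floor is flat from the divider to y = 50 mm, then flares up at 24 degrees to such a lip: balls roll out over it when the dish is tipped 40 degrees or more that way, while what is in the other section slides against the divider.
- dish_grip (a point): Middle of the raised light-wood grip on the divider, dish frame (0, 0, 66) mm: 56 mm long (dish x), 12 mm thick (dish y), from z = 44 to 86 mm. Pinch it from above, fingers closing along the dish's y.
- mat: Fixed round cork mat on the shelf, 196 mm across, 3 mm thick, on which the dish starts and belongs. Origin: centre of its underside, on the shelf top.
- tray: Fixed open black plastic tray, 150 mm (its x) by 220 mm (its y), walls 4 mm thick and 30 mm high, floor 4 mm. Origin: centre of its underside; z up.
- board: Fixed flat wooden drying board, 74 mm wide (its x), 310 mm long (its y), 3 mm thick, with a thin dark line near each long edge; the row runs along its y, on the long centre line x = 0. Origin: centre of its underside.
- dehumidifier: Fixed small white dehumidifier, 110 mm (x) by 130 mm (y) by 190 mm high, at the right-hand end of the drying board. Origin: centre of its underside.
- start_top (a point): Middle of the top of the round start button (28 mm across) on top of the dehumidifier, about 0.2 m above the shelf.
- start (a joint): Start button travel, m: 0 = up, 0.006 = fully pressed. Pressed straight down, spring-loaded, about 4 N at full travel; springs back when let go. A further press does no harm.
- vase: Bystander: loose white ceramic vase, 84 mm across, 150 mm high. Origin: centre of its underside.
- acrylic_box: Bystander: loose frosted acrylic box with its sliding lid shut, 79 x 112 mm, 60 mm high. Origin: centre of its underside.
- ball0: Loose grey charcoal ball, 24 mm across, 16 g; rolls. Origin: its centre. 2 to 4 of the four are present, all in the dish's +y section at the start.
- ball1: Loose grey charcoal ball, 24 mm across, 16 g; rolls. Origin: its centre. 2 to 4 of the four are present, all in the dish's +y section at the start.
- ball2: Loose grey charcoal ball, 24 mm across, 16 g; rolls. Origin: its centre. 2 to 4 of the four are present, all in the dish's +y section at the start.
- ball3: Loose grey charcoal ball, 24 mm across, 16 g; rolls. Origin: its centre. 2 to 4 of the four are present, all in the dish's +y section at the start.
- clip0: Loose silver spring clip lying in the dish's -y section, 36 x 18 x 14 mm. Origin: centre of its underside as it starts.
- clip1: Loose silver spring clip lying in the dish's -y section, 36 x 18 x 14 mm. Origin: centre of its underside as it starts.
- can0: Loose round desiccant canister standing upright on the right of the shelf, 44 mm across, 42 mm high, 50 to 90 g, aluminium with a white perforated cap. Origin: centre of its underside. 3 to 5 of the five are present.
- can1: Loose round desiccant canister standing upright on the right of the shelf, 44 mm across, 42 mm high, 50 to 90 g, aluminium with a white perforated cap. Origin: centre of its underside. 3 to 5 of the five are present.
- can2: Loose round desiccant canister standing upright on the right of the shelf, 44 mm across, 42 mm high, 50 to 90 g, aluminium with a white perforated cap. Origin: centre of its underside. 3 to 5 of the five are present.
- can3: Loose round desiccant canister standing upright on the right of the shelf, 44 mm across, 42 mm high, 50 to 90 g, aluminium with a white perforated cap. Origin: centre of its underside. 3 to 5 of the five are present.
- can4: Loose round desiccant canister standing upright on the right of the shelf, 44 mm across, 42 mm high, 50 to 90 g, aluminium with a white perforated cap. Origin: centre of its underside. 3 to 5 of the five are present.
There are look-alikes about, which are no part of the job. What is shaped like the can3 but orange or pink is not meant. What is shaped like the can2 but orange is not meant.

How it is judged (in metres and radians):
On the way, in this order (a step that is already met when the one before it is completed fails the run):
1. the dish is tipped over the tray, ball section down, with the clips still in their section (angle between dish's own y axis and vertical above 2.05 rad and height (world z) of dish_lip below 0.25 m and x of dish_lip in the frame of tray between -0.095 and 0.095 m and y of dish_lip in the frame of tray between -0.13 and 0.13 m and x of clip0 in the frame of dish between -0.052 and 0.052 m and y of clip0 in the frame of dish between -0.074 and 0 m and z of clip0 in the frame of dish between -0.005 and 0.045 m and x of clip1 in the frame of dish between -0.052 and 0.052 m and y of clip1 in the frame of dish between -0.074 and 0 m and z of clip1 in the frame of dish between -0.005 and 0.045 m), for 0.1 s.
2. all balls in the tray, clips in the dish, dish back on its mat, canisters in their row, all let go (x of ball0 in the frame of tray between -0.075 and 0.075 m and y of ball0 in the frame of tray between -0.11 and 0.11 m and z of ball0 in the frame of tray between 0 and 0.03 m and x of ball1 in the frame of tray between -0.075 and 0.075 m and y of ball1 in the frame of tray between -0.11 and 0.11 m and z of ball1 in the frame of tray between 0 and 0.03 m and x of ball2 in the frame of tray between -0.075 and 0.075 m and y of ball2 in the frame of tray between -0.11 and 0.11 m and z of ball2 in the frame of tray between 0 and 0.03 m and x of ball3 in the frame of tray between -0.075 and 0.075 m and y of ball3 in the frame of tray between -0.11 and 0.11 m and z of ball3 in the frame of tray between 0 and 0.03 m and x of clip0 in the frame of dish between -0.052 and 0.052 m and y of clip0 in the frame of dish between -0.074 and 0 m and z of clip0 in the frame of dish between -0.005 and 0.045 m and x of clip1 in the frame of dish between -0.052 and 0.052 m and y of clip1 in the frame of dish between -0.074 and 0 m and z of clip1 in the frame of dish between -0.005 and 0.045 m and horizontal distance between dish and mat below 0.03 m and angle between dish's own z axis and vertical below 0.06 rad and height (world z) of dish below 0.008 m and x of can0 in the frame of board between -0.012 and 0.012 m and y of can0 in the frame of board between -0.14 and 0.14 m and z of can0 in the frame of board between 0 and 0.008 m and angle between each of can0, can1, can2, can3, can4's own z axis and vertical below 0.08 rad and x of can1 in the frame of board between -0.012 and 0.012 m and y of can1 in the frame of board between -0.14 and 0.14 m and z of can1 in the frame of board between 0 and 0.008 m and x of can2 in the frame of board between -0.012 and 0.012 m and y of can2 in the frame of board between -0.14 and 0.14 m and z of can2 in the frame of board between 0 and 0.008 m and x of can3 in the frame of board between -0.012 and 0.012 m and y of can3 in the frame of board between -0.14 and 0.14 m and z of can3 in the frame of board between 0 and 0.008 m and x of can4 in the frame of board between -0.012 and 0.012 m and y of can4 in the frame of board between -0.14 and 0.14 m and z of can4 in the frame of board between 0 and 0.008 m and horizontal distance between can0 and can1 above 0.05 m and horizontal distance between each of can0, can1 and can2 above 0.05 m and horizontal distance between each of can0, can1, can2 and can3 above 0.05 m and horizontal distance between each of can0, can1, can2, can3 and can4 above 0.05 m and linear speed of each of dish, can0, can1, can2, can3, can4 below 0.03 m/s and contact force between the fingers and dish below 0.05 N and contact force between the fingers and can0 below 0.05 N and contact force between the fingers and can1 below 0.05 N and contact force between the fingers and can2 below 0.05 N and contact force between the fingers and can3 below 0.05 N and contact force between the fingers and can4 below 0.05 N), for 0.2 s.
3. the start button is pressed down (value of joint start above 0.0045 m), for 0.05 s.
At the end, for the whole second after the job is handed in: Balls at rest in the tray; clips in the dish's -y section; dish level within 30 mm of the mat's centre; canisters upright on the board, axes within 12 mm of its long centre line and 50 mm or more apart; then the button pressed 4.5 mm and up again; all let go (all of step 2 and value of joint start below 0.002 m and linear speed of each of ball0, ball1, ball2, ball3 below 0.08 m/s); the robot touches nothing.
It fails at once if a clip leaves its own section of the dish (not (x of clip0 in the frame of dish between -0.052 and 0.052 m and y of clip0 in the frame of dish between -0.074 and 0 m and z of clip0 in the frame of dish between -0.005 and 0.045 m and x of clip1 in the frame of dish between -0.052 and 0.052 m and y of clip1 in the frame of dish between -0.074 and 0 m and z of clip1 in the frame of dish between -0.005 and 0.045 m)).
It fails at once if the vase is shifted or tipped (distance of vase from where it was at the start of the episode above 0.03 m or angle between vase's own z axis and vertical above 0.3 rad).
It fails at once if the acrylic box is shifted (distance of acrylic_box from where it was at the start of the episode above 0.03 m).
Of ball0, ball1, ball2, ball3 only 2 to 4 are there at a start; the rules pass over those that are not, and their reading is None.
Of can0, can1, can2, can3, can4 only 3 to 5 are there at a start; the rules pass over those that are not, and their reading is None.
At some moment in a run one of can0, can1, can2, can3, can4 may be knocked a few centimetres aside while the robot is not near it.
It also fails if it takes over 210 s, if anything falls off the work surface, if the arm or the gripper's body presses on something with over 40 N, if the wrist force passes 120 N, or if a joint passes its speed limit or range.

## Working session

There is one attempt and no reset: what is moved stays moved. The work goes in short steps, Python scripts to look and compute and a tool call to move; the robot and the scene stay as the last step left them, time stands still between calls to the robot, and variables do not carry over. Pictures are saved under pics/ and viewed, and the job is handed in when it is done.

Besides the shell and the picture viewer there is one more tool, called after ">>>" by a JSON object that holds its "fn" and its "kwargs". servo_tool: Moves the arm, as the interface text tells. Its arguments: {"type":"object","properties":{"commands":{"type":"array","items":{"type":"object","properties":{"dp":{"type":"array","items":{"type":"number"}},"turn":{"type":"array","items":{"type":"number"}}}}},"grip":{"type":"number"},"force":{"type":"number"}},"required":["commands"]}

```bash
ls; mkdir -p pics; cat > h.py <<'E'
from cell import manip
import numpy as np, cv2
from scipy.spatial.transform import Rotation as Rn
def shot(n,f=None):
    c=manip.camera(n)
    if f: cv2.imwrite('pics/'+f,c['img'][:,:,::-1])
    return c
def world(c,st=None):
    K=c['K'];d=c['depth'];h,w=d.shape
    u,v=np.meshgrid(np.arange(w),np.arange(h))
    P=np.stack([(u-K[0,2])/K[0,0]*d,(v-K[1,2])/K[1,1]*d,d],-1)
    if 'R' in c and 'hand_eye' not in c: return (P-c['t'])@c['R']
    H=np.array(c['hand_eye']);P=P@H[:3,:3].T+H[:3,3]
    R=Rn.from_euler('xyz',st['eef_rot']).as_matrix()
    return P@R.T+np.array(st['eef_pos'])
E
python3 - <<'E'
from h import *
s=manip.read_state();print(s)
for n in('top','side','wrist'):
    c=shot(n,n+'0.png');print(n,c['K'].tolist(), [c[k].tolist() for k in('R','t','hand_eye') if k in c])
E
```

```text
pics
{'clock': 0.0, 'joints': array([-1.28659939e+00,  3.00480402e-01,  1.52156881e+00,  2.92921378e-06,
        1.32068124e+00, -6.65972030e-02]), 'qd': array([ 0.00188567,  0.00086917,  0.00057197, -0.00246904, -0.00165347,
       -0.00012024]), 'effort': array([-2.98455932e-03, -5.31811988e+01, -3.52745640e+01,  7.07150088e-02,
        2.43874040e-02, -8.84358724e-05]), 'eef_pos': array([ 188.93233472, -516.26184189,  204.88641563]), 'eef_rot': array([-1.57071778e+00,  1.13507908e-03, -1.22000287e+00]), 'wrist_force': array([-0.68471278,  0.11900512, -0.42245047]), 'moment': array([ 0.05321196,  0.01829412, -0.01519712]), 'finger_gap': 94.16695110336896}
top [[546.5095332073574, 0.0, 269.55524714027035], [0.0, 546.5095332073574, 211.98505802197673], [0.0, 0.0, 1.0]] [[[-0.021253007364084524, -0.9997451216257052, -0.007615869194376238], [-0.9937968188364752, 0.021957063863728466, -0.1090218795333593], [0.10916131434022, 0.005251583769476987, -0.9940101751589002]], [-28.88821556090398, 542.3671736287363, 1484.506474273269]]
side [[392.08083730505024, 0.0, 281.8786943650425], [0.0, 392.08083730505024, 204.5682700216816], [0.0, 0.0, 1.0]] [[[-0.9515991360448756, -0.30719292280823485, 0.0095703947243874], [-0.23340485179208045, 0.7020640868276444, -0.672776480821664], [0.19995314310748816, -0.6424472944634444, -0.739783897092953]], [491.564507093837, 261.10608685068536, 823.595419345472]]
wrist [[321.50526139770494, 0.0, 284.2920884748698], [0.0, 321.50526139770494, 209.37642849459058], [0.0, 0.0, 1.0]] [[[0.9999984450121, -0.0017436681776926402, 0.0002638080100161907, 0.9637217116186259], [-0.0006876129502659511, -0.24777065598484466, 0.968818470726724, -179.12072923374325], [-0.001623934053671297, -0.9688171456235296, -0.24777146967329278, 72.03956699789201], [0.0, 0.0, 0.0, 1.0]]]
```

View pics/top0.png

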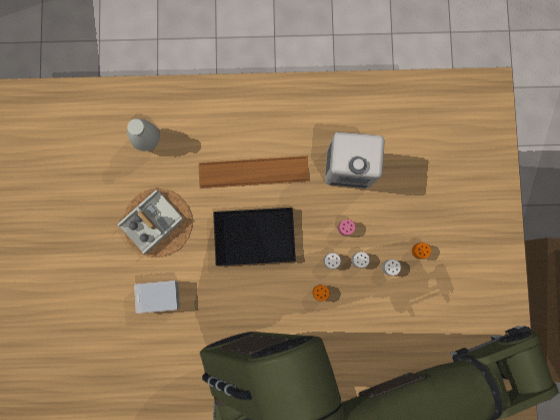

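View pics/side0.png

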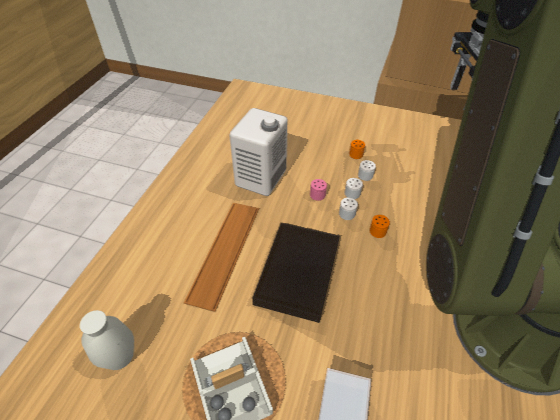

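View pics/wrist0.png

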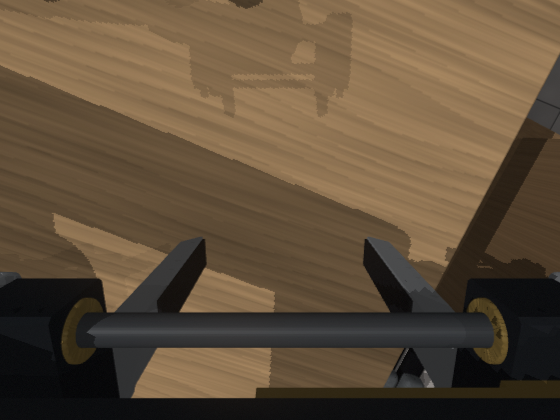

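The top view shows white-capped canisters at (333,261), (362,260) and (392,268). The look-alikes are pink (347,227) and orange (422,251), (321,293), so they're out. The dish is at (152,221), the vase at (143,135), the box at (156,297), the tray at (255,237), the board at (253,172) and the button at (359,165). I'll measure these and check a close crop.

```bash
cat >> h.py <<'E'
def cam_center(c): return -c['R'].T@c['t']
def ray(c,u,v,z):
    K=c['K'];d=c['R'].T@np.array([(u-K[0,2])/K[0,0],(v-K[1,2])/K[1,1],1.]);o=cam_center(c)
    return o+d*(z-o[2])/d[2]
E
python3 - <<'E'
from h import *
c=shot('top');P=world(c);im=c['img'][:,:,::-1].copy();hsv=cv2.cvtColor(im,cv2.COLOR_BGR2HSV)
print('cam',cam_center(c))
for n,(u,v) in dict(c0=(333,261),c1=(362,260),c2=(392,268),btn=(359,165),vase=(137,126),box=(156,297),table=(300,330),floor=(255,237),board=(253,172),mat=(183,240)).items(): print(n,P[v,u].round(1))
# cans: height-based mask
z=P[...,2]
m=((z>30)&(z<60)).astype(np.uint8); m[:,:300]=0; m[:215]=0;m[310:]=0
n,l,s,ce=cv2.connectedComponentsWithStats(m)
for i in range(1,n):
    if s[i,4]>40:
        q=P[l==i];mm=(l==i);hull=cv2.minEnclosingCircle(np.argwhere(mm)[:,::-1].astype(np.float32))
        print('can',ce[i].round(1),s[i,4],ray(c,*ce[i],42).round(1),np.median(q[:,2]).round(1),hsv[mm].mean(0).round())
# tray black
def rect(mask,z,name):
    cs,_=cv2.findContours(mask.astype(np.uint8),cv2.RETR_EXTERNAL,cv2.CHAIN_APPROX_NONE)
    k=max(cs,key=cv2.contourArea)[:,0]
    W=np.array([ray(c,u,v,z)[:2] for u,v in k]).astype(np.float32)
    r=cv2.minAreaRect(W);print(name,r); return r
roi=np.zeros(z.shape,bool);roi[195:280,200:310]=1
rect((hsv[...,2]<60)&roi,30,'tray')
roi=np.zeros(z.shape,bool);roi[145:200,185:318]=1
print(hsv[172,253],hsv[200,330],hsv[120,253])
rect((z>1.5)&(hsv[...,2]<150)&(hsv[...,1]>150)&roi,3,'board')
roi=np.zeros(z.shape,bool);roi[180:265,100:200]=1
print(hsv[240,183])
crop=im[100:320,90:320];cv2.imwrite('pics/crop1.png',cv2.resize(crop,None,fx=3,fy=2.7,interpolation=cv2.INTER_CUBIC)[:600,:800])
crop=im[170:270,100:210];cv2.imwrite('pics/crop2.png',cv2.resize(crop,None,fx=6,fy=6,interpolation=cv2.INTER_CUBIC)[:600,:800])
crop=im[120:310,300:440];cv2.imwrite('pics/crop3.png',cv2.resize(crop,None,fx=3,fy=3,interpolation=cv2.INTER_CUBIC)[:600,:800])
E
```

```text
cam [ 376.33813246  -48.58565335 1534.52442031]
c0 [ 402.4 -210.3   42.1]
c1 [ 403.6 -290.2   34.9]
c2 [ 380.1 -370.6   37. ]
btn [ 633.1 -263.9  210.2]
vase [760.3 298.  151.3]
box [316.1 269.4  51.2]
table [ 215.3 -117.6   -2.7]
floor [475.2   2.   -2.6]
board [659.    4.    7.7]
mat [470.6 203.6   5.8]
can [346.5 226.4] 203 [ 495.9 -250.3   42. ] 41.1 [163. 109. 175.]
can [422.  249.7] 214 [ 427.9 -453.2   42. ] 42.0 [ 14. 232. 164.]
can [360.7 258.9] 207 [ 406.6 -285.6   42. ] 41.6 [ 16.  15. 168.]
can [332.1 259.9] 201 [ 405.6 -207.9   42. ] 41.9 [ 15.  15. 167.]
can [391.9 266.4] 214 [ 384.4 -369.4   42. ] 41.9 [ 18.  15. 165.]
can [320.8 292.3] 205 [ 318.9 -174.4   42. ] 41.6 [ 14. 231. 155.]
tray ((474.9848327636719, 3.350677490234375), (149.38973999023438, 219.2047882080078), 2.0555050373077393)
[ 13 158 137] [ 17 115 164] [ 17 116 176]
board ((660.7024536132812, 3.5894927978515625), (71.38789367675781, 307.5319519042969), 2.4445223808288574)
[ 14 131 165]
```

View pics/crop2.png

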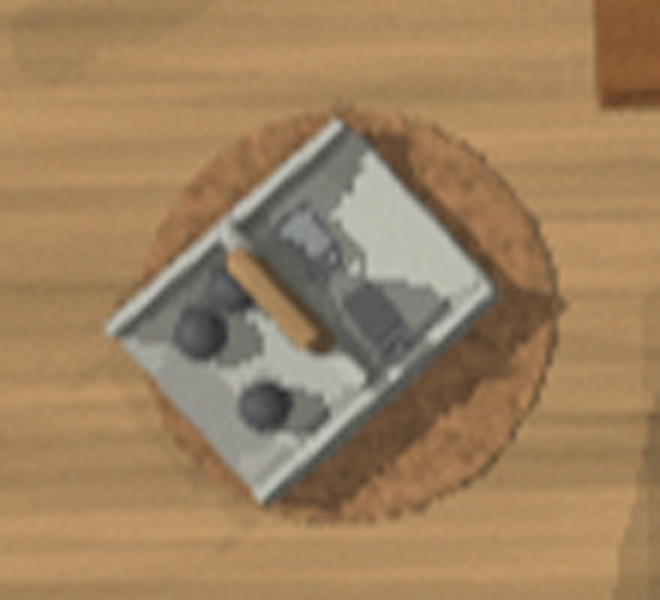

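View pics/crop3.png

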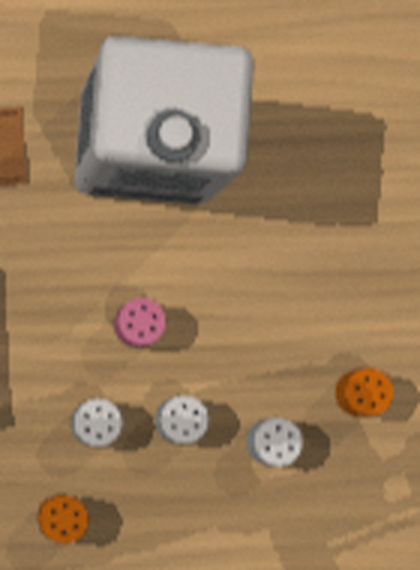

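Three white canisters are confirmed, and the pink and orange ones can be ignored. The dish's balls are on its lower-left side, with a third one partly behind the grip. Next I'll measure the dish pose, mat and button.

```bash
python3 - <<'E'
from h import *
c=shot('top');im=c['img'][:,:,::-1];hsv=cv2.cvtColor(im,cv2.COLOR_BGR2HSV);P=world(c);z=P[...,2]
H,S,V=[hsv[...,i].astype(int) for i in range(3)]
roi=np.zeros(z.shape,bool);roi[185:260,112:198]=1
def big(m):
    n,l,s,ce=cv2.connectedComponentsWithStats(m.astype(np.uint8));i=1+np.argmax(s[1:,4]);return l==i,s[i],ce[i]
# mat+dish union: fit circle by mat-coloured outer contour
wood=(S>60)
dishm=roi&(S<50)
m,s,ce=big(dishm);print('dish',s,ce)
k=max(cv2.findContours(m.astype(np.uint8),cv2.RETR_EXTERNAL,cv2.CHAIN_APPROX_NONE)[0],key=cv2.contourArea)[:,0]
for zz in (28,):
    W=np.array([ray(c,u,v,zz)[:2] for u,v in k]).astype(np.float32);print('dishrect',zz,cv2.minAreaRect(W))
# grip: wood colour inside the dish hull
hull=np.zeros(z.shape,np.uint8);cv2.fillConvexPoly(hull,cv2.convexHull(k),1)
hull=cv2.erode(hull,np.ones((5,5)))
g,s,ce=big((hull>0)&(S>90));print('grip',s,ce)
k2=np.argwhere(g)[:,::-1];W=np.array([ray(c,u,v,86)[:2] for u,v in k2]).astype(np.float32);print('griprect',cv2.minAreaRect(W),W.mean(0), 'z',np.median(z[g]))
# mat edge: hue/colour
print('mat',hsv[240,183],hsv[250,165],'table',hsv[255,120],hsv[200,100])
matm=roi&(H<=15)&(S>110)
mm,s,ce=big(matm);print('mat',s)
k3=cv2.convexHull(np.argwhere(mm|m)[:,::-1].astype(np.int32))[:,0]
k3=np.argwhere(mm)[:,::-1]
W=np.array([ray(c,u,v,3)[:2] for u,v in k3]).astype(np.float32);print('matcircle',cv2.minEnclosingCircle(W))
# button
print('btn z',np.median(z[160:170,354:364]),'dehum top',np.median(z[140:150,340:350]))
b=(z>150)&(V>150); 
cv2.imwrite('pics/crop4.png',cv2.resize(im[120:200,310:400],None,fx=7,fy=7,interpolation=cv2.INTER_CUBIC))
print('table z',np.median(z[300:330,100:130]), np.median(z[90:110,200:300]), np.median(z[230:245,245:265]))
for u,v in ((173,233),(133,219)):pass
cs=shot('side');im=cs['img'][:,:,::-1]
cv2.imwrite('pics/crop5.png',cv2.resize(im[320:420,170:300],None,fx=6,fy=6,interpolation=cv2.INTER_CUBIC))
E
```

```text
dish [ 118  190   65   64 2034] [150.56735497 221.47099312]
dishrect 28 ((523.0510864257812, 290.324462890625), (116.21733856201172, 145.84625244140625), 41.32025146484375)
grip [138 212  18  17 108] [145.94444444 219.72222222]
griprect ((521.8894653320312, 288.3116149902344), (57.48081970214844, 13.088623046875), 44.404693603515625) [521.95355 289.112  ] z 87.234193817582
mat [ 15 130 163] [ 14 129 158] table [ 16 116 181] [ 17 114 177]
mat [ 146  188   47   70 1126]
matcircle ((522.614990234375, 273.6360778808594), 98.75476837158203)
btn z 211.26942730090678 dehum top 190.2543901335526
table z -0.6969826653506517 -0.14149578835250384 3.5879013977901284
```

View pics/crop5.png

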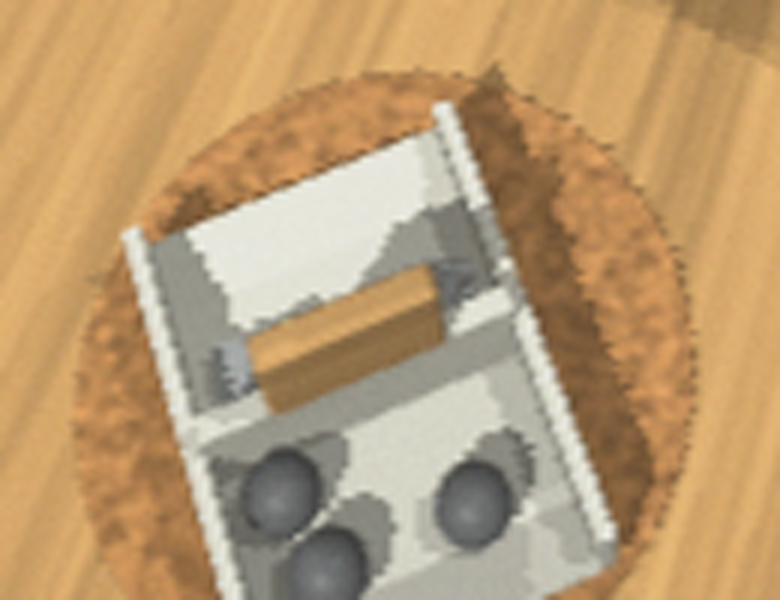

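View pics/crop4.png

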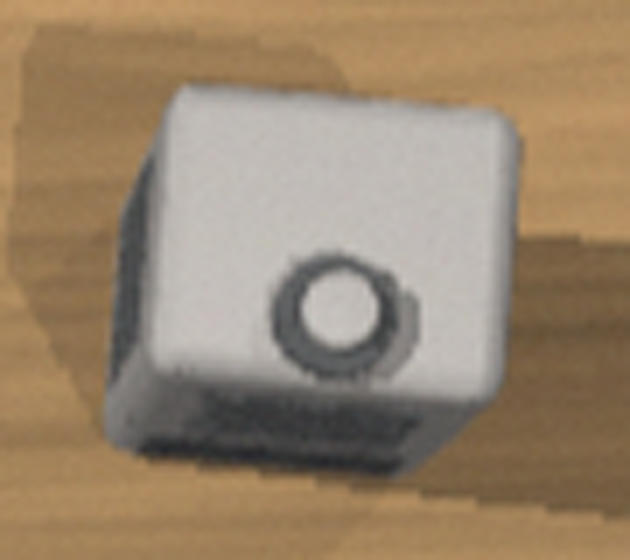

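```bash
cat > go.py <<'E'
# usage: go.py x y z yaw_deg [tilt_deg]   prints dp/turn (total, tool axes) to reach that pose
# tilt: about dish-x-like axis = tool z axis after yaw
import sys
from h import *
s=manip.read_state()
p=np.array(list(map(float,sys.argv[1:4])));yaw=float(sys.argv[4]);tilt=float(sys.argv[5]) if len(sys.argv)>5 else 0.
R0=Rn.from_euler('xyz',s['eef_rot']);Rt=Rn.from_euler('xyz',[-90,0,yaw],degrees=True)*Rn.from_euler('z',tilt,degrees=True)
print('t',round(s['clock'],2),'pos',np.round(s['eef_pos'],1),'gap',round(s['finger_gap'],1),'F',np.round(s['wrist_force'],1),'j',np.round(s['joints'],2))
print('dp',(R0.inv().apply(p-s['eef_pos'])).round(1),'turn',np.degrees((R0.inv()*Rt).as_rotvec()).round(1))
E
python3 go.py 522 289 205 -46
```

```text
t 0.3 pos [ 189.  -516.4  205.3] gap 94.2 F [-0.2 -0.5 -0.2] j [-1.29  0.3   1.52 -0.    1.32 -0.07]
dp [-6.419e+02  5.000e-01  5.895e+02] turn [ -0.  -23.9  -0. ]
```

>>> {"fn": "servo_tool", "kwargs": {"commands": [{"dp":[-30,0,27],"turn":[0,-2,0]},{"dp":[-60,0,54],"turn":[0,-4,0]},{"dp":[-90,0,81],"turn":[0,-6,0]},{"dp":[-120,0,108],"turn":[0,-8,0]},{"dp":[-150,0,135],"turn":[0,-10,0]}]}}

```text
clock: 0.72
eef_pos: [264.4, -327.4, 205.2]
eef_rot: [-1.571, 0.0, -1.044]
wrist_force: [0.6, -0.6, 0.2]
finger_gap: 94.2
```

```bash
python3 go.py 522 289 205 -46
```

```text
t 0.72 pos [ 264.4 -327.4  205.2] gap 94.2 F [ 0.6 -0.6  0.2] j [-0.98  0.01  1.86  0.    1.28  0.07]
dp [-4.034e+02  4.000e-01  5.325e+02] turn [ -0.  -13.8  -0. ]
```

>>> {"fn": "servo_tool", "kwargs": {"commands": [{"dp":[-25,0,33],"turn":[0,-2,0]},{"dp":[-50,0,66],"turn":[0,-4,0]},{"dp":[-75,0,99],"turn":[0,-6,0]},{"dp":[-100,0,132],"turn":[0,-8,0]},{"dp":[-125,0,165],"turn":[0,-10,0]}]}}

```text
clock: 1.13
eef_pos: [344.2, -134.8, 205.6]
eef_rot: [-1.57, -0.001, -0.868]
wrist_force: [0.5, -0.5, 0.3]
finger_gap: 94.0
```

```bash
python3 go.py 522 289 205 -46
```

```text
t 1.13 pos [ 344.2 -134.8  205.6] gap 94.0 F [ 0.5 -0.5  0.3] j [-0.47 -0.12  1.98  0.    1.28  0.4 ]
dp [-208.7    0.7  409.5] turn [-0.  -3.8  0. ]
```

>>> {"fn": "servo_tool", "kwargs": {"commands": [{"dp":[-18,0,36],"turn":[0,-1,0]},{"dp":[-37,0,72],"turn":[0,-2,0]},{"dp":[-55,0,108],"turn":[0,-3,0]},{"dp":[-73,0,144],"turn":[0,-4,0]},{"dp":[-92,0,180],"turn":[0,-4,0]}]}}

```text
clock: 1.55
eef_pos: [422.5, 53.9, 205.9]
eef_rot: [-1.57, -0.001, -0.797]
wrist_force: [0.8, -1.5, -0.1]
finger_gap: 94.3
```

```bash
python3 go.py 522 289 205 -46
```

```text
t 1.55 pos [422.5  53.9 205.9] gap 94.3 F [ 0.8 -1.5 -0.1] j [ 0.04  0.02  1.85 -0.    1.28  0.84]
dp [-98.7   1.  235.5] turn [-0.1  0.3  0.1]
```

>>> {"fn": "servo_tool", "kwargs": {"commands": [{"dp":[-16,0,38],"turn":[0,0,0]},{"dp":[-32,0,76],"turn":[0,0,0]},{"dp":[-48,0,114],"turn":[0,0,0]},{"dp":[-64,0,152],"turn":[0,0,0]},{"dp":[-80,0,190],"turn":[0,0,0]}]}}

```text
clock: 1.97
eef_pos: [502.9, 246.1, 205.8]
eef_rot: [-1.57, -0.001, -0.797]
wrist_force: [1.0, -0.3, -0.0]
finger_gap: 93.8
```

>>> {"fn": "servo_tool", "kwargs": {"commands": "[{\"dp\": [-10, 0, 25]}, {\"dp\": [-18, 0, 44]}, {\"dp\": [-18, 0, 44]}, {\"dp\": [-18, 0, 44]}], \"grip\": -0.1}"}}

```text
servo_tool: Invalid argument: commands='[{"dp": [-10, 0, 25]}, {"dp": [-18, 0, 44]}, {"dp": [-18, 0, 44]}, {"dp": [-18, 0, 44]}], "grip": -0.1}' is not valid JSON
```

```bash
python3 go.py 522 289 205 -46; python3 - <<'E'
from h import *
s=manip.read_state();c=shot('wrist','w1.png');P=world(c,s)
im=c['img'][:,:,::-1];hsv=cv2.cvtColor(im,cv2.COLOR_BGR2HSV)
m=(P[...,2]>78)&(P[...,2]<100)&(hsv[...,1]>80)
n,l,st,ce=cv2.connectedComponentsWithStats(m.astype(np.uint8))
for i in range(1,n):
    if st[i,4]>100:
        q=P[l==i];print(st[i],ce[i],q.mean(0),cv2.minAreaRect(q[:,:2].astype(np.float32)))
E
```

```text
t 1.97 pos [502.9 246.1 205.8] gap 93.8 F [ 1.  -0.3 -0. ] j [ 0.39  0.32  1.49 -0.    1.33  1.19]
dp [-17.3   0.9  43.7] turn [-0.1  0.3  0.1]
[255 122  15  62 790] [262.02658228 152.20253165] [524.91355355 294.21164664  88.32510128] ((524.1567993164062, 293.8681640625), (54.96967697143555, 12.127058029174805), 41.58089065551758)
```

View pics/w1.png

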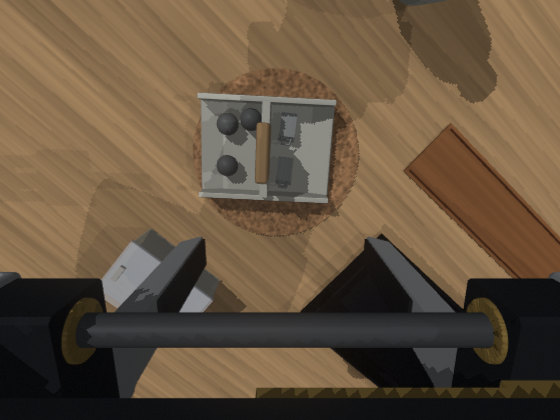

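The wrist view shows the dish with three balls on the left at (228,123), (250,119) and (227,165). The grip at (262,152) is turned about 3° from the tool, so I'll align the tool with it and close in.

>>> {"fn": "servo_tool", "kwargs": {"commands": [{"dp":[-9,20,24],"turn":[0,1.5,0]},{"dp":[-18,45,46],"turn":[0,2.8,0]},{"dp":[-18,65,46],"turn":[0,2.8,0]},{"dp":[-18,65,46],"turn":[0,2.8,0]}], "grip": -0.1}}

```text
clock: 2.35
eef_pos: [522.8, 296.2, 135.1]
eef_rot: [-1.576, 0.002, -0.842]
wrist_force: [-1.5, -0.3, -0.5]
finger_gap: 70.7
```

```bash
python3 go.py 523 291 62 -48.5; python3 - <<'E'
from h import *
s=manip.read_state();c=shot('wrist','w2.png');P=world(c,s)
im=c['img'][:,:,::-1];hsv=cv2.cvtColor(im,cv2.COLOR_BGR2HSV)
m=(P[...,2]>78)&(P[...,2]<100)&(hsv[...,1]>80)
n,l,st,ce=cv2.connectedComponentsWithStats(m.astype(np.uint8))
for i in range(1,n):
    if st[i,4]>100:
        q=P[l==i];print(st[i],ce[i],q.mean(0),cv2.minAreaRect(q[:,:2].astype(np.float32)))
E
```

```text
t 2.35 pos [522.8 296.2 135.1] gap 70.7 F [-1.5 -0.3 -0.5] j [0.45 0.48 1.44 0.   1.23 1.3 ]
dp [ 4.1 73.1 -2.9] turn [ 0.3  0.2 -0.1]
[ 279  189   16   73 1091] [286.08982585 224.77635197] [525.56277161 295.57051757  88.48556496] ((524.4866333007812, 294.31134033203125), (54.604583740234375, 11.030466079711914), 41.536136627197266)
```

View pics/w2.png

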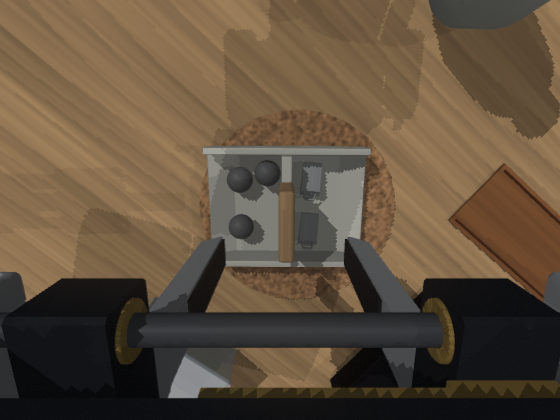

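>>> {"fn": "servo_tool", "kwargs": {"commands": [{"dp":[1.5,20,-2]},{"dp":[1.5,40,-2]},{"dp":[1.5,60,-2]},{"dp":[1.5,75,-2]},{"dp":[1.5,79,-2]}]}}

```text
$.commands[0]: bad value
```

>>> {"fn": "servo_tool", "kwargs": {"commands": [{"dp":[0,0,0]},{"dp":[0,0,0]},{"dp":[0,0,0]},{"dp":[0,0,0]},{"dp":[0,0,0]}], "grip": 1, "force": 25}}

```text
$.commands[0]: bad value
```

>>> {"fn": "servo_tool", "kwargs": {"commands": [{"dp":[0,0,0]},{"dp":[0,0,0]},{"dp":[0,0,0]},{"dp":[0,0,0]},{"dp":[0,0,0]}], "force": 40}}

```text
$.commands[0]: bad value
```

```bash
python3 go.py 475 -30 205 -90; python3 - <<'E'
from h import *
c=shot('top','t1.png')
cv2.imwrite('pics/t1c.png',cv2.resize(c['img'][100:320,90:320,::-1],None,fx=3,fy=2.7))
E
```

```text
t 2.4 pos [523.5 295.9 137.9] gap 66.6 F [-0.3 -0.5  0.4] j [0.45 0.47 1.44 0.   1.23 1.3 ]
dp [ 210.9  -66.6 -253.2] turn [ 0.2 41.7 -0. ]
```

View pics/t1c.png

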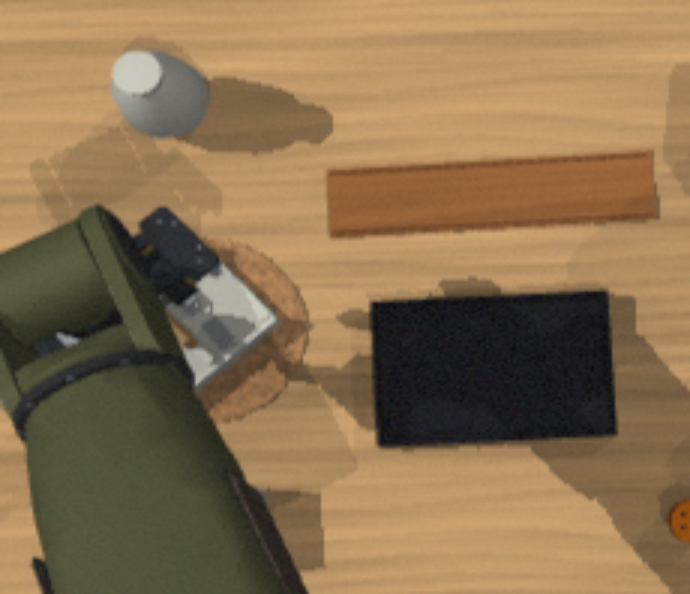

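The calls were refused because each row needs "turn". The arm is still at z = 138, so I'll redo the descent.

>>> {"fn": "servo_tool", "kwargs": {"commands": [{"dp":[1,20,-2],"turn":[0,0,0]},{"dp":[1,40,-2],"turn":[0,0,0]},{"dp":[1,60,-2],"turn":[0,0,0]},{"dp":[1,76,-2],"turn":[0,0,0]},{"dp":[1,82,-2],"turn":[0,0,0]}]}}

```text
clock: 2.87
eef_pos: [523.5, 293.0, 57.9]
eef_rot: [-1.571, 0.0, -0.844]
wrist_force: [0.3, -0.2, -0.8]
finger_gap: 51.8
```

>>> {"fn": "servo_tool", "kwargs": {"commands": [{"dp":[0,0,0],"turn":[0,0,0]},{"dp":[0,0,0],"turn":[0,0,0]}]}}

```text
clock: 3.03
eef_pos: [524.3, 292.9, 59.7]
eef_rot: [-1.569, -0.0, -0.845]
wrist_force: [1.6, -0.3, 0.2]
finger_gap: 51.9
```

>>> {"fn": "servo_tool", "kwargs": {"commands": [{"dp":[0,5,0],"turn":[0,0,0]},{"dp":[0,5,0],"turn":[0,0,0]},{"dp":[0,5,0],"turn":[0,0,0]}]}}

```text
clock: 3.28
eef_pos: [524.5, 293.0, 55.4]
eef_rot: [-1.568, -0.001, -0.845]
wrist_force: [-0.1, -0.1, 1.1]
finger_gap: 51.6
```

>>> {"fn": "servo_tool", "kwargs": {"commands": [{"dp":[0,0,0],"turn":[0,0,0]},{"dp":[0,0,0],"turn":[0,0,0]},{"dp":[0,0,0],"turn":[0,0,0]},{"dp":[0,0,0],"turn":[0,0,0]},{"dp":[0,0,0],"turn":[0,0,0]}], "grip": 1, "force": 20}}

```text
clock: 3.7
eef_pos: [524.5, 293.1, 55.4]
eef_rot: [-1.568, -0.001, -0.845]
wrist_force: [-0.1, -0.4, 0.2]
finger_gap: 22.3
```

>>> {"fn": "servo_tool", "kwargs": {"commands": [{"dp":[0,0,0],"turn":[0,0,0]},{"dp":[0,0,0],"turn":[0,0,0]},{"dp":[0,0,0],"turn":[0,0,0]},{"dp":[0,0,0],"turn":[0,0,0]},{"dp":[0,0,0],"turn":[0,0,0]}], "force": 45}}

```text
clock: 4.12
eef_pos: [524.5, 293.1, 55.4]
eef_rot: [-1.568, -0.0, -0.845]
wrist_force: [-2.6, 2.5, 0.2]
finger_gap: 11.8
```

```bash
python3 go.py 475 -30 205 -90; python3 - <<'E'
from h import *
c=shot('wrist','w3.png')
E
```

```text
t 4.12 pos [524.5 293.1  55.4] gap 11.8 F [-2.6  2.5  0.2] j [0.45 0.57 1.51 0.   1.06 1.29]
dp [ 208.8 -150.2 -251.1] turn [-0.2 41.6 -0. ]
```

View pics/w3.png

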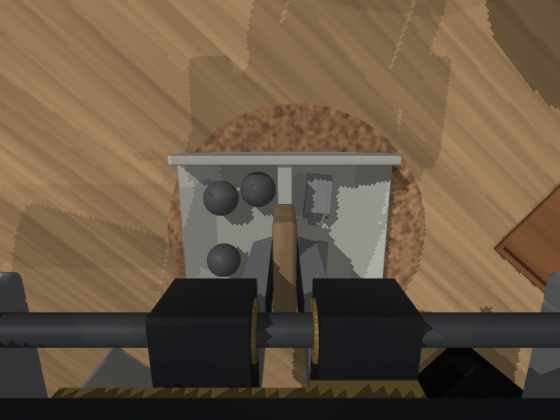

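Gripped. Now I'll lift it gently.

>>> {"fn": "servo_tool", "kwargs": {"commands": [{"dp":[0,-6,0],"turn":[0,0,0]},{"dp":[0,-20,0],"turn":[0,0,0]},{"dp":[0,-40,0],"turn":[0,0,0]},{"dp":[0,-60,0],"turn":[0,0,0]},{"dp":[0,-75,0],"turn":[0,0,0]}]}}

```text
clock: 4.58
eef_pos: [524.5, 292.9, 132.1]
eef_rot: [-1.567, -0.001, -0.845]
wrist_force: [0.1, 0.1, -4.7]
finger_gap: 11.9
```

>>> {"fn": "servo_tool", "kwargs": {"commands": [{"dp":[0,-10,0],"turn":[0,0,0]},{"dp":[0,-18,0],"turn":[0,0,0]},{"dp":[0,-20,0],"turn":[0,0,0]}]}}

```text
clock: 4.83
eef_pos: [524.7, 292.9, 153.3]
eef_rot: [-1.566, -0.001, -0.845]
wrist_force: [-0.2, -0.3, -3.2]
finger_gap: 11.9
```

```bash
python3 go.py 475 -50 150 -88; python3 - <<'E'
from h import *
c=shot('side','s1.png')
E
```

```text
t 4.83 pos [524.7 292.9 153.3] gap 11.9 F [-0.2 -0.3 -3.2] j [0.45 0.45 1.43 0.   1.25 1.29]
dp [ 223.4    2.3 -264.9] turn [-0.3 39.6 -0. ]
```

View pics/s1.png

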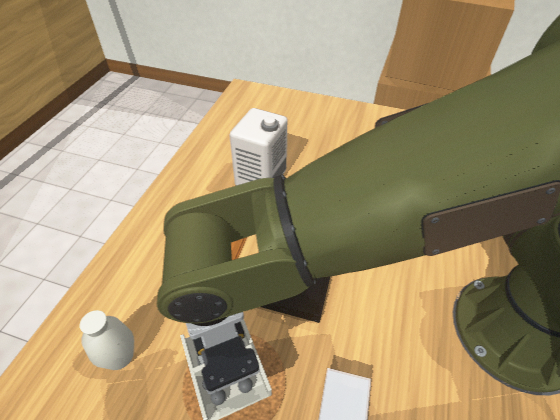

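>>> {"fn": "servo_tool", "kwargs": {"commands": [{"dp":[5,0,-6],"turn":[0,1,0]},{"dp":[15,0,-18],"turn":[0,3,0]},{"dp":[29,0,-35],"turn":[0,5.5,0]},{"dp":[45,0,-53],"turn":[0,8,0]},{"dp":[61,0,-72],"turn":[0,10.5,0]}]}}

```text
clock: 5.3
eef_pos: [510.4, 198.0, 151.3]
eef_rot: [-1.568, -0.0, -1.031]
wrist_force: [0.1, -0.5, -2.2]
finger_gap: 11.9
```

```bash
python3 go.py 475 -50 150 -88
```

```text
t 5.3 pos [510.4 198.  151.3] gap 11.9 F [ 0.1 -0.5 -2.2] j [0.3  0.34 1.6  0.   1.2  1.33]
dp [ 194.5    0.9 -157.9] turn [-0.1 29.  -0. ]
```

>>> {"fn": "servo_tool", "kwargs": {"commands": [{"dp":[16,0,-13],"turn":[0,2.5,0]},{"dp":[34,0,-28],"turn":[0,5,0]},{"dp":[54,0,-43],"turn":[0,8,0]},{"dp":[74,0,-59],"turn":[0,11,0]},{"dp":[93,0,-75],"turn":[0,14,0]}]}}

```text
clock: 5.72
eef_pos: [492.9, 78.0, 150.1]
eef_rot: [-1.57, 0.001, -1.278]
wrist_force: [-0.2, 0.0, -3.5]
finger_gap: 11.6
```

```bash
python3 go.py 475 -50 150 -88
```

```text
t 5.72 pos [492.9  78.  150.1] gap 11.6 F [-0.2  0.  -3.5] j [0.08 0.24 1.73 0.   1.17 1.36]
dp [117.4  -0.  -54. ] turn [-0.  14.8 -0. ]
```

>>> {"fn": "servo_tool", "kwargs": {"commands": [{"dp":[24,0,-11],"turn":[0,3,0]},{"dp":[48,0,-22],"turn":[0,6,0]},{"dp":[72,0,-33],"turn":[0,9,0]},{"dp":[93,0,-43],"turn":[0,12,0]},{"dp":[108,0,-50],"turn":[0,14,0]}]}}

```text
clock: 6.13
eef_pos: [475.0, -41.8, 149.1]
eef_rot: [-1.572, 0.001, -1.528]
wrist_force: [0.5, -0.3, -3.5]
finger_gap: 11.7
```

>>> {"fn": "servo_tool", "kwargs": {"commands": [{"dp":[8,0,-1],"turn":[0,0.8,0]},{"dp":[8,0,-1],"turn":[0,0.8,0]},{"dp":[8,0,-1],"turn":[0,0.8,0]}]}}

```text
clock: 6.38
eef_pos: [474.0, -49.9, 148.6]
eef_rot: [-1.573, 0.001, -1.542]
wrist_force: [-0.2, 0.5, -3.5]
finger_gap: 11.5
```

```bash
python3 go.py 475 -50 150 -88; python3 - <<'E'
from h import *
shot('side','s2.png');shot('top','t2.png')
E
```

```text
t 6.38 pos [474.  -49.9 148.6] gap 11.5 F [-0.2  0.5 -3.5] j [-0.18  0.2   1.79  0.    1.16  1.36]
dp [ 0.2 -1.4  1. ] turn [ 0.1 -0.3 -0.1]
```

View pics/s2.png

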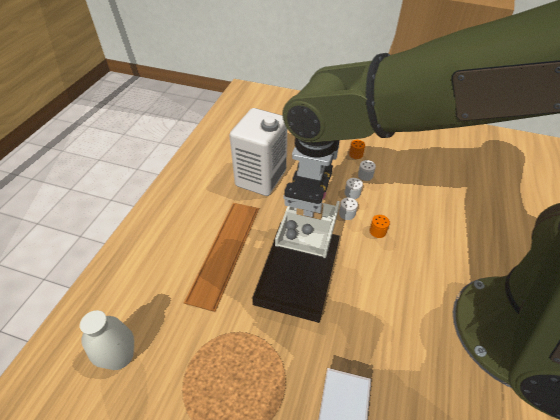

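View pics/t2.png

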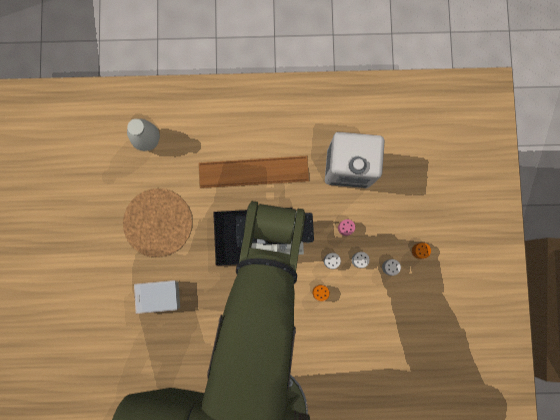

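Mat is at top (158,222). The dish is level over the tray with its three balls. I'll lower it and start tipping slowly.

>>> {"fn": "servo_tool", "kwargs": {"commands": [{"dp":[0,5,0],"turn":[0,0,-1]},{"dp":[0,10,0],"turn":[0,0,-3]},{"dp":[0,15,0],"turn":[0,0,-6]},{"dp":[0,20,0],"turn":[0,0,-9]},{"dp":[0,20,0],"turn":[0,0,-12]}]}}

```text
clock: 6.9
eef_pos: [474.0, -48.3, 127.7]
eef_rot: [-1.573, -0.211, -1.538]
wrist_force: [-0.8, -0.4, -3.3]
finger_gap: 11.6
```

```bash
python3 go.py 475 -50 128 -88 -50
```

```text
t 6.9 pos [474.  -48.3 127.7] gap 11.6 F [-0.8 -0.4 -3.3] j [-0.06  0.22  1.83 -0.24  1.09  1.59]
dp [1.7 0.  1. ] turn [  0.2  -0.1 -37.9]
```

>>> {"fn": "servo_tool", "kwargs": {"commands": [{"dp":[0,0,0],"turn":[0,0,-3]},{"dp":[0,0,0],"turn":[0,0,-6]},{"dp":[0,0,0],"turn":[0,0,-9]},{"dp":[0,0,0],"turn":[0,0,-12]},{"dp":[0,0,0],"turn":[0,0,-15]}]}}

```text
clock: 7.32
eef_pos: [474.2, -47.3, 127.4]
eef_rot: [-1.572, -0.476, -1.536]
wrist_force: [0.8, 0.2, -3.2]
finger_gap: 11.5
```

```bash
python3 go.py 475 -50 128 -88 -45; python3 - <<'E'
from h import *
c=shot('side','s3.png');cv2.imwrite('pics/s3c.png',cv2.resize(c['img'][120:340,210:400,::-1],None,fx=2.7,fy=2.7))
E
```

```text
t 7.32 pos [474.2 -47.3 127.4] gap 11.5 F [ 0.8  0.2 -3.2] j [ 0.08  0.26  1.84 -0.53  1.13  1.88]
dp [2.7 0.7 0.8] turn [  0.1   0.  -17.7]
```

View pics/s3c.png

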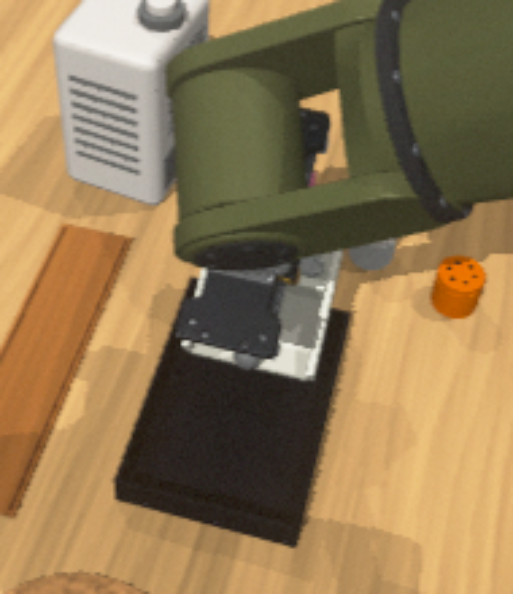

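Balls have rolled to the flare and the clips are held. Continuing to about 45°.

>>> {"fn": "servo_tool", "kwargs": {"commands": [{"dp":[0,0,0],"turn":[0,0,-3]},{"dp":[0,0,0],"turn":[0,0,-6]},{"dp":[0,0,0],"turn":[0,0,-9]},{"dp":[0,0,0],"turn":[0,0,-12]},{"dp":[0,0,0],"turn":[0,0,-15]}]}}

```text
clock: 7.78
eef_pos: [474.0, -46.1, 126.6]
eef_rot: [-1.573, -0.742, -1.532]
wrist_force: [-0.3, -0.6, -4.2]
finger_gap: 11.4
```

>>> {"fn": "servo_tool", "kwargs": {"commands": [{"dp":[0,0,0],"turn":[0,0,-3]},{"dp":[0,0,0],"turn":[0,0,-6]},{"dp":[0,0,0],"turn":[0,0,-6]},{"dp":[0,0,0],"turn":[0,0,-6]}]}}

```text
clock: 8.12
eef_pos: [474.0, -45.3, 126.0]
eef_rot: [-1.575, -0.844, -1.529]
wrist_force: [0.4, 0.4, -3.1]
finger_gap: 11.6
```

```bash
python3 go.py 475 -50 128 -88 -50; python3 - <<'E'
from h import *
c=shot('side','s4.png');cv2.imwrite('pics/s4c.png',cv2.resize(c['img'][120:340,210:400,::-1],None,fx=2.7,fy=2.7))
c=shot('top','t4.png');cv2.imwrite('pics/t4c.png',cv2.resize(c['img'][180:300,180:320,::-1],None,fx=4,fy=4))
E
```

```text
t 8.12 pos [474.  -45.3 126. ] gap 11.6 F [ 0.4  0.4 -3.1] j [ 0.25  0.39  1.84 -0.87  1.28  2.2 ]
dp [4.7 2.2 0.8] turn [-0.   0.3 -1.6]
```

View pics/s4c.png

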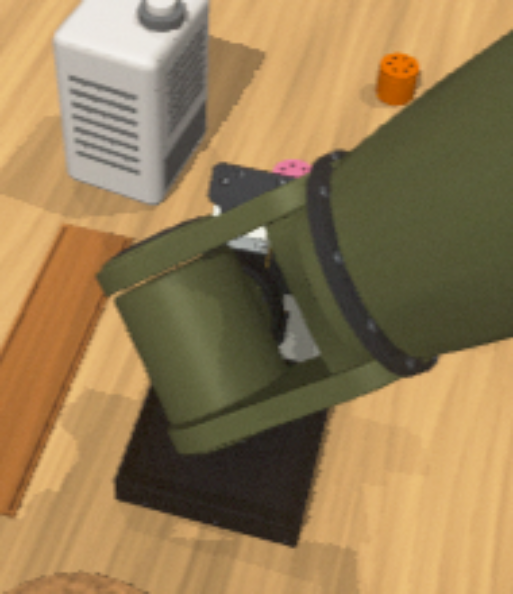

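View pics/t4c.png

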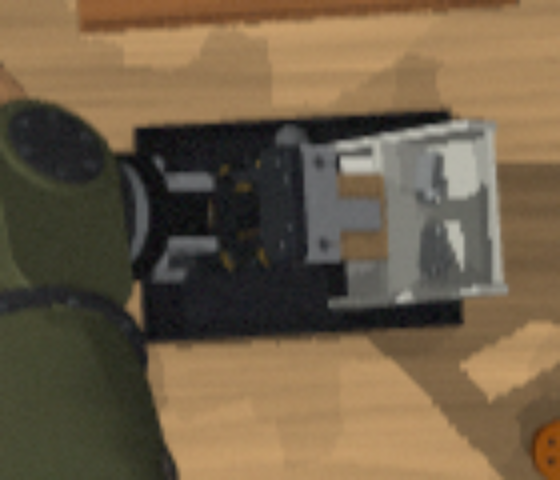

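One ball is in the tray at top pixel (252,214), and the clips are against the divider. I'll dwell so the rest roll out.

>>> {"fn": "servo_tool", "kwargs": {"commands": [{"dp":[0,0,0],"turn":[0,0,0]},{"dp":[0,0,0],"turn":[0,0,0]},{"dp":[0,0,0],"turn":[0,0,0]},{"dp":[0,0,0],"turn":[0,0,0]},{"dp":[0,0,0],"turn":[0,0,0]}]}}

```text
clock: 8.63
eef_pos: [474.2, -45.9, 126.8]
eef_rot: [-1.573, -0.844, -1.533]
wrist_force: [-0.4, 0.2, -3.2]
finger_gap: 11.6
```

>>> {"fn": "servo_tool", "kwargs": {"commands": [{"dp":[0,0,0],"turn":[0,0,0]},{"dp":[0,0,0],"turn":[0,0,0]},{"dp":[0,0,0],"turn":[0,0,0]},{"dp":[0,0,0],"turn":[0,0,0]},{"dp":[0,0,0],"turn":[0,0,0]}]}}

```text
clock: 9.05
eef_pos: [474.2, -45.9, 126.7]
eef_rot: [-1.573, -0.844, -1.532]
wrist_force: [0.1, 0.7, -2.8]
finger_gap: 11.6
```

```bash
python3 go.py 475 -50 128 -88 -50; python3 - <<'E'
from h import *
shot('wrist','w5.png')
c=shot('top','t5.png');cv2.imwrite('pics/t5c.png',cv2.resize(c['img'][180:300,180:320,::-1],None,fx=4,fy=4))
E
```

```text
t 9.05 pos [474.2 -45.9 126.7] gap 11.6 F [ 0.1  0.7 -2.8] j [ 0.25  0.39  1.84 -0.87  1.28  2.2 ]
dp [3.7 2.2 0.7] turn [-0.   0.1 -1.6]
```

View pics/w5.png

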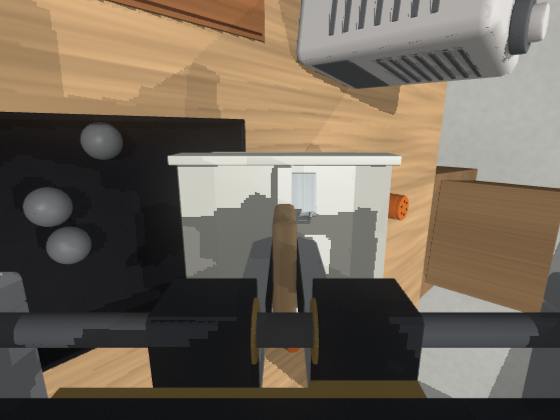

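View pics/t5c.png

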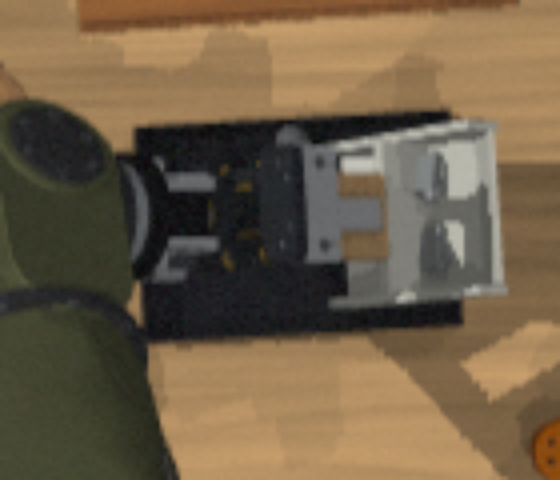

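All three balls are at rest in the tray, at wrist (100,140), (48,207) and (69,245). The dish's ball section is empty and the clips are in place. Next: level the dish again while rising, and get the mat centre from the uncovered view.

>>> {"fn": "servo_tool", "kwargs": {"commands": [{"dp":[0,0,0],"turn":[0,0,3]},{"dp":[0,0,0],"turn":[0,0,7]},{"dp":[0,0,0],"turn":[0,0,11]},{"dp":[0,0,0],"turn":[0,0,15]},{"dp":[0,0,0],"turn":[0,0,19]}]}}

```text
clock: 9.57
eef_pos: [474.3, -45.8, 127.0]
eef_rot: [-1.571, -0.51, -1.533]
wrist_force: [-0.7, -0.7, -3.4]
finger_gap: 11.6
```

>>> {"fn": "servo_tool", "kwargs": {"commands": [{"dp":[0,0,0],"turn":[0,0,4]},{"dp":[0,0,0],"turn":[0,0,8]},{"dp":[0,0,0],"turn":[0,0,12]},{"dp":[0,0,0],"turn":[0,0,16]},{"dp":[0,0,0],"turn":[0,0,20]}]}}

```text
clock: 9.98
eef_pos: [474.3, -45.8, 127.4]
eef_rot: [-1.571, -0.157, -1.533]
wrist_force: [-0.9, -0.2, -2.7]
finger_gap: 11.7
```

```bash
python3 go.py 475 -50 150 -88; python3 - <<'E'
from h import *
c=shot('top')
im=c['img'][:,:,::-1];hsv=cv2.cvtColor(im,cv2.COLOR_BGR2HSV).astype(int)
m=((hsv[...,0]<=15)&(hsv[...,1]>105)&(hsv[...,1]<200)).astype(np.uint8);r=np.zeros_like(m);r[175:270,110:205]=1;m*=r
m=cv2.morphologyEx(m,cv2.MORPH_OPEN,np.ones((3,3)));n,l,s,ce=cv2.connectedComponentsWithStats(m);i=1+np.argmax(s[1:,4])
k=np.argwhere(l==i)[:,::-1];W=np.array([ray(c,u,v,3)[:2] for u,v in k]).astype(np.float32)
print(s[i],ce[i],W.mean(0),W.min(0),W.max(0),cv2.minEnclosingCircle(W))
cs=shot('side');im=cs['img'][:,:,::-1];hsv=cv2.cvtColor(im,cv2.COLOR_BGR2HSV).astype(int)
m=((hsv[...,0]<=14)&(hsv[...,1]>105)&(hsv[...,1]<200)).astype(np.uint8);r=np.zeros_like(m);r[325:420,175:300]=1;m*=r
m=cv2.morphologyEx(m,cv2.MORPH_OPEN,np.ones((3,3)));n,l,s,ce=cv2.connectedComponentsWithStats(m);i=1+np.argmax(s[1:,4])
k=np.argwhere(l==i)[:,::-1];W=np.array([ray(cs,u,v,3)[:2] for u,v in k]).astype(np.float32)
print(s[i],W.mean(0),W.min(0),W.max(0),cv2.minEnclosingCircle(W))
E
```

```text
t 9.98 pos [474.3 -45.8 127.4] gap 11.7 F [-0.9 -0.2 -2.7] j [-0.08  0.22  1.83 -0.18  1.08  1.53]
dp [  7.7 -21.7   0.5] turn [-0.   0.2  9. ]
[ 123  189   69   68 3651] [156.92330868 222.36894002] [522.27637 277.45084] [427.4608  181.29662] [617.4174  373.23956] ((522.3674926757812, 277.3597412109375), 98.32553100585938)Traceback (most recent call last):
  File "<stdin>", line 10, in <module>
    return _wrapfunc(a, 'argmax', axis=axis, out=out, **kwds)
    return bound(*args, **kwds)
ValueError: attempt to get argmax of an empty sequence
```

>>> {"fn": "servo_tool", "kwargs": {"commands": [{"dp":[0,-4,0],"turn":[0,0,4]},{"dp":[0,-10,0],"turn":[0,0,7]},{"dp":[0,-18,0],"turn":[0,0,9]},{"dp":[0,-24,0],"turn":[0,0,9]},{"dp":[0,-24,0],"turn":[0,0,9]}]}}

```text
clock: 10.5
eef_pos: [474.4, -43.3, 151.9]
eef_rot: [-1.57, -0.005, -1.536]
wrist_force: [0.6, -0.3, -2.8]
finger_gap: 11.8
```

```bash
python3 go.py 523 278 150 -48
```

```text
t 10.5 pos [474.4 -43.3 151.9] gap 11.8 F [ 0.6 -0.3 -2.8] j [-0.16  0.19  1.79 -0.01  1.16  1.37]
dp [-3.194e+02  3.000e-01  5.970e+01] turn [  0.1 -40.    0.3]
```

>>> {"fn": "servo_tool", "kwargs": {"commands": [{"dp":[-8,0,1],"turn":[0,-1,0]},{"dp":[-24,0,4],"turn":[0,-3,0]},{"dp":[-48,0,9],"turn":[0,-6,0]},{"dp":[-74,0,14],"turn":[0,-9,0]},{"dp":[-100,0,19],"turn":[0,-12,0]}]}}

```text
clock: 10.92
eef_pos: [489.5, 59.2, 150.9]
eef_rot: [-1.573, -0.007, -1.323]
wrist_force: [-0.6, 0.4, -2.6]
finger_gap: 11.7
```

>>> {"fn": "servo_tool", "kwargs": {"commands": [{"dp":[-25,0,10],"turn":[0,-3,0]},{"dp":[-50,0,20],"turn":[0,-6,0]},{"dp":[-75,0,30],"turn":[0,-9,0]},{"dp":[-100,0,40],"turn":[0,-12,0]},{"dp":[-120,0,48],"turn":[0,-15,0]}]}}

```text
clock: 11.33
eef_pos: [505.9, 190.0, 149.2]
eef_rot: [-1.576, -0.008, -1.056]
wrist_force: [-0.0, 0.1, -2.7]
finger_gap: 11.7
```

```bash
python3 go.py 523 278 140 -48
```

```text
t 11.33 pos [505.9 190.  149.2] gap 11.7 F [-0.   0.1 -2.7] j [ 0.3   0.33  1.61 -0.01  1.2   1.36]
dp [-68.3   8.4  58.3] turn [  0.3 -12.5   0.4]
```

>>> {"fn": "servo_tool", "kwargs": {"commands": [{"dp":[-18,2,15],"turn":[0,-3,0]},{"dp":[-38,4,32],"turn":[0,-6,0]},{"dp":[-55,6,47],"turn":[0,-10,0]},{"dp":[-68,8,58],"turn":[0.3,-12.5,0.4]},{"dp":[-68,8,58],"turn":[0.3,-12.5,0.4]}]}}

```text
clock: 11.75
eef_pos: [521.9, 280.9, 138.9]
eef_rot: [-1.573, -0.001, -0.832]
wrist_force: [-0.7, 0.3, -3.1]
finger_gap: 12.2
```

```bash
python3 go.py 523 278 75 -48; python3 -c "
from h import *
s=manip.read_state();R=Rn.from_euler('xyz',s['eef_rot']).as_matrix();print(R[:,1])"
```

```text
t 11.75 pos [521.9 280.9 138.9] gap 12.2 F [-0.7  0.3 -3.1] j [ 0.43  0.45  1.47 -0.    1.22  1.26]
dp [ 2.8 63.9 -1.1] turn [0.1 0.4 0.1]
[-6.93642999e-04 -2.01921339e-03 -9.99997721e-01]
```

>>> {"fn": "servo_tool", "kwargs": {"commands": [{"dp":[3,15,-1],"turn":[0,0,0]},{"dp":[3,32,-1],"turn":[0,0,0]},{"dp":[3,50,-1],"turn":[0,0,0]},{"dp":[3,64,-1],"turn":[0,0,0]},{"dp":[3,74,-1],"turn":[0,0,0]}]}}

```text
clock: 12.17
eef_pos: [521.9, 277.7, 63.0]
eef_rot: [-1.575, -0.002, -0.832]
wrist_force: [0.1, 0.6, -3.1]
finger_gap: 12.1
```

>>> {"fn": "servo_tool", "kwargs": {"commands": [{"dp":[0,3,0],"turn":[0,0,0]},{"dp":[0,5,0],"turn":[0,0,0]},{"dp":[0,6,0],"turn":[0,0,0]}]}}

```text
clock: 12.42
eef_pos: [521.9, 277.8, 57.2]
eef_rot: [-1.575, -0.002, -0.831]
wrist_force: [0.8, 0.3, -3.7]
finger_gap: 11.9
```

```bash
python3 go.py 523 278 55.5 -48; python3 - <<'E'
from h import *
c=shot('side','s6.png');cv2.imwrite('pics/s6c.png',cv2.resize(c['img'][280:420,120:340,::-1],None,fx=3.5,fy=3.5))
E
```

```text
t 12.42 pos [521.9 277.8  57.2] gap 11.9 F [ 0.8  0.3 -3.7] j [ 0.43  0.55  1.53 -0.    1.06  1.26]
dp [0.6 1.7 0.9] turn [0.3 0.4 0.1]
```

View pics/s6c.png

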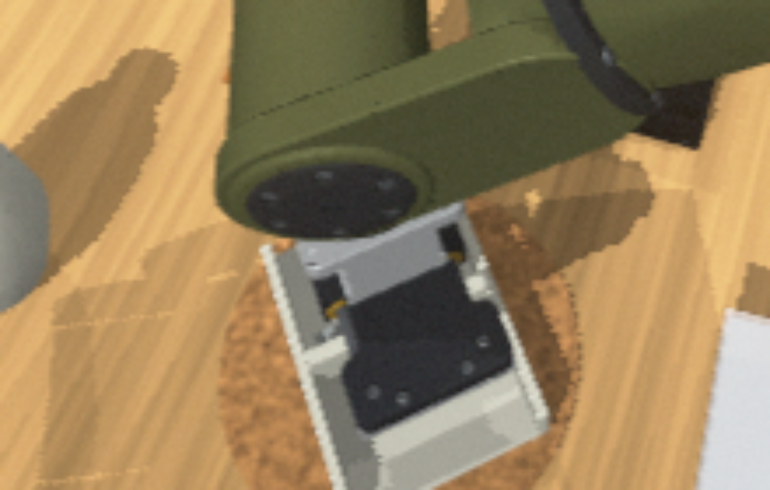

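>>> {"fn": "servo_tool", "kwargs": {"commands": [{"dp":[0,1,0],"turn":[0.3,0,0]},{"dp":[0,2,0],"turn":[0.3,0,0]},{"dp":[0,2.5,0],"turn":[0.3,0,0]},{"dp":[0,2.5,0],"turn":[0.3,0,0]}]}}

```text
clock: 12.8
eef_pos: [522.4, 277.8, 55.5]
eef_rot: [-1.569, -0.002, -0.832]
wrist_force: [0.0, -0.5, 2.3]
finger_gap: 11.9
```

It's on the mat: vertical force went from −3 N to +2 N. Releasing.

>>> {"fn": "servo_tool", "kwargs": {"commands": [{"dp":[0,0,0],"turn":[0,0,0]},{"dp":[0,0,0],"turn":[0,0,0]},{"dp":[0,0,0],"turn":[0,0,0]},{"dp":[0,0,0],"turn":[0,0,0]},{"dp":[0,0,0],"turn":[0,0,0]}], "grip": -0.1}}

```text
clock: 13.22
eef_pos: [522.4, 277.9, 55.5]
eef_rot: [-1.569, -0.002, -0.832]
wrist_force: [-0.1, 0.4, -1.2]
finger_gap: 41.6
```

>>> {"fn": "servo_tool", "kwargs": {"commands": [{"dp":[0,-5,0],"turn":[0,0,0]},{"dp":[0,-20,0],"turn":[0,0,0]},{"dp":[0,-50,0],"turn":[0,0,0]},{"dp":[0,-85,0],"turn":[0,0,0]},{"dp":[0,-120,0],"turn":[0,0,0]}]}}

```text
clock: 13.63
eef_pos: [521.6, 277.8, 177.1]
eef_rot: [-1.569, -0.002, -0.832]
wrist_force: [0.4, 1.3, 1.3]
finger_gap: 51.5
```

```bash
python3 go.py 406 -208 180 2; python3 - <<'E'
from h import *
s=manip.read_state();c=shot('wrist','w7.png');P=world(c,s)
im=c['img'][:,:,::-1];hsv=cv2.cvtColor(im,cv2.COLOR_BGR2HSV)
m=(P[...,2]>78)&(P[...,2]<100)&(hsv[...,1]>80)
n,l,st,ce=cv2.connectedComponentsWithStats(m.astype(np.uint8))
for i in range(1,n):
    if st[i,4]>100:
        q=P[l==i];print(st[i],ce[i],q.mean(0),cv2.minAreaRect(q[:,:2].astype(np.float32)))
E
```

```text
t 13.63 pos [521.6 277.8 177.1] gap 51.5 F [0.4 1.3 1.3] j [ 0.43  0.41  1.44 -0.    1.29  1.26]
dp [ 281.1   -2.9 -412.7] turn [ -0.  -49.6   0.2]
[278 179  14  63 826] [284.74213075 209.50726392] [524.87045303 278.49294585  88.49745715] ((523.5303955078125, 277.5163879394531), (54.479164123535156, 11.232908248901367), 42.551815032958984)
```

View pics/w7.png

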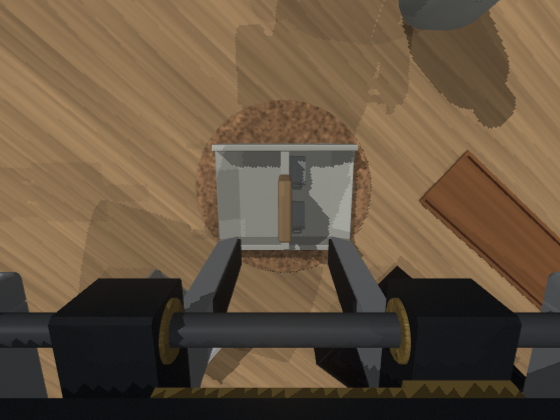

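The dish is back in the middle of the mat, empty on the ball side and with both clips in. Moving on to the canisters.

>>> {"fn": "servo_tool", "kwargs": {"commands": [{"dp":[20,0,-30],"turn":[0,-4,0]},{"dp":[42,0,-62],"turn":[0,-8,0]},{"dp":[64,0,-95],"turn":[0,-12,0]},{"dp":[86,0,-127],"turn":[0,-16,0]},{"dp":[108,0,-160],"turn":[0,-20,0]}]}}

```text
clock: 14.1
eef_pos: [477.7, 89.8, 184.0]
eef_rot: [-1.562, -0.01, -0.479]
wrist_force: [0.7, -1.0, 0.3]
finger_gap: 51.9
```

```bash
python3 go.py 406 -208 180 2; cat > cans.py <<'E'
from h import *
import sys
c=shot('top','top_%s.png'%sys.argv[1]);P=world(c);z=P[...,2];hsv=cv2.cvtColor(c['img'],cv2.COLOR_RGB2HSV)
m=((z>30)&(z<60)&(hsv[...,1]<60)&(hsv[...,2]>110)).astype(np.uint8); m[:,:190]=0; m[:140]=0;m[310:]=0
n,l,s,ce=cv2.connectedComponentsWithStats(m)
b=np.array([660.7,3.6]);a=np.radians(2.3);Rb=np.array([[np.cos(a),np.sin(a)],[-np.sin(a),np.cos(a)]])
for i in range(1,n):
    if 80<s[i,4]<500:
        w=ray(c,*ce[i],42)[:2]; print('can',ce[i].round(1),s[i,2:],w.round(1),'board',(Rb@(w-b)).round(1))
E
python3 cans.py a
```

```text
t 14.1 pos [477.7  89.8 184. ] gap 51.9 F [ 0.7 -1.   0.3] j [0.11 0.17 1.73 0.   1.23 0.59]
dp [  73.5    2.  -297.4] turn [ -0.4 -29.4   0.7]
can [332.4 260.1] [ 16  15 177] [ 405.  -208.8] board [-264.  -201.9]
can [361.1 259.2] [ 16  16 176] [ 405.7 -286.7] board [-266.4 -279.8]
can [392.5 266.6] [ 16  16 184] [ 384. -371.] board [-291.6 -363.2]
```

>>> {"fn": "servo_tool", "kwargs": {"commands": [{"dp":[9,0,-38],"turn":[0,-4,0]},{"dp":[18,0,-76],"turn":[0,-8,0]},{"dp":[28,0,-114],"turn":[0,-12,0]},{"dp":[37,0,-152],"turn":[0,-16,0]},{"dp":[46,0,-190],"turn":[0,-20,0]}], "grip": -0.4}}

```text
clock: 14.57
eef_pos: [430.2, -106.8, 183.4]
eef_rot: [-1.567, -0.012, -0.121]
wrist_force: [0.4, 0.2, -0.8]
finger_gap: 66.2
```

```bash
python3 go.py 405.3 -208 110 2
```

```text
t 14.57 pos [ 430.2 -106.8  183.4] gap 66.2 F [ 0.4  0.2 -0.8] j [-0.33  0.07  1.84  0.01  1.21 -0.21]
dp [ -13.4   72.9 -103.7] turn [-0.1 -8.9  0.7]
```

>>> {"fn": "servo_tool", "kwargs": {"commands": [{"dp":[-4,20,-34],"turn":[0,-3,0]},{"dp":[-9,40,-68],"turn":[0,-6,0.5]},{"dp":[-13,60,-95],"turn":[0,-9,0.7]},{"dp":[-13.4,73,-104],"turn":[0,-9,0.7]},{"dp":[-13.4,73,-104],"turn":[0,-9,0.7]}]}}

```text
clock: 14.98
eef_pos: [403.8, -209.4, 107.8]
eef_rot: [-1.567, 0.002, 0.033]
wrist_force: [-0.0, 0.2, -0.2]
finger_gap: 65.9
```

```bash
python3 go.py 405.3 -208 11 2; python3 - <<'E'
from h import *
s=manip.read_state();c=shot('wrist','w8.png');P=world(c,s);z=P[...,2];hsv=cv2.cvtColor(c['img'],cv2.COLOR_RGB2HSV)
m=((z>30)&(z<60)&(hsv[...,1]<60)&(hsv[...,2]>80)).astype(np.uint8)
n,l,st,ce=cv2.connectedComponentsWithStats(m)
for i in range(1,n):
    if st[i,4]>200: q=P[l==i];print(ce[i],st[i],(q.min(0)+q.max(0))/2)
E
```

```text
t 14.98 pos [ 403.8 -209.4  107.8] gap 65.9 F [-0.   0.2 -0.2] j [-0.56  0.21  1.89  0.    1.05 -0.59]
dp [ 1.8 96.8  1. ] turn [-0.2 -0.1 -0.1]
[285.05222525 214.58764759] [ 258  187   55   56 2202] [ 404.77512289 -206.94731231   37.22381964]
[283.254      296.01266667] [ 258  276   51   37 1500] [ 405.58577398 -277.87066411   37.08172343]
[256.25275938 376.36423841] [233 365  47  23 906] [ 383.42692095 -358.61104983   37.09131003]
```

View pics/w8.png

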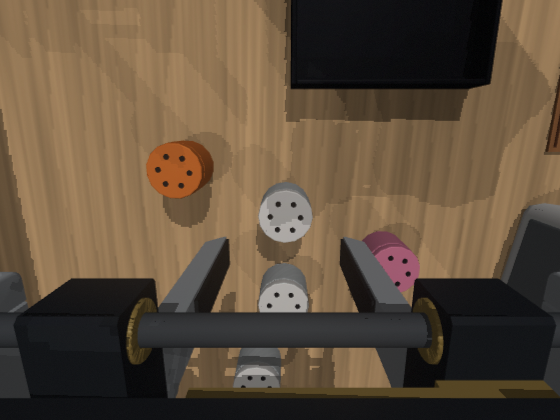

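The wrist view shows the first white canister between the fingers at (285,212). Descending and gripping.

>>> {"fn": "servo_tool", "kwargs": {"commands": [{"dp":[1.5,30,1.5],"turn":[0,0,0]},{"dp":[1.5,60,1.5],"turn":[0,0,0]},{"dp":[1.5,85,1.5],"turn":[0,0,0]},{"dp":[1.5,97,1.5],"turn":[0,0,0]},{"dp":[1.5,97,1.5],"turn":[0,0,0]}]}}

```text
clock: 15.45
eef_pos: [405.8, -205.2, 11.2]
eef_rot: [-1.566, 0.003, 0.035]
wrist_force: [0.3, 0.4, -0.3]
finger_gap: 65.6
```

>>> {"fn": "servo_tool", "kwargs": {"commands": [{"dp":[0,0,0],"turn":[0,0,0]},{"dp":[0,0,0],"turn":[0,0,0]},{"dp":[0,0,0],"turn":[0,0,0]},{"dp":[0,0,0],"turn":[0,0,0]},{"dp":[0,0,0],"turn":[0,0,0]}], "grip": 1, "force": 15}}

```text
clock: 15.87
eef_pos: [406.5, -205.4, 12.4]
eef_rot: [-1.567, 0.001, 0.035]
wrist_force: [-0.6, 2.9, 8.5]
finger_gap: 43.7
```

```bash
python3 go.py 660 65 90 2.3
```

```text
t 15.87 pos [ 406.5 -205.4   12.4] gap 43.7 F [-0.6  2.9  8.5] j [-0.55  0.37  1.95  0.    0.83 -0.59]
dp [262.7 -76.9 261.7] turn [-0.2 -0.3 -0.1]
```

>>> {"fn": "servo_tool", "kwargs": {"commands": [{"dp":[0,-15,0],"turn":[0,0,0]},{"dp":[0,-40,0],"turn":[0,0,0]},{"dp":[10,-65,10],"turn":[0,0,0]},{"dp":[30,-80,30],"turn":[0,0,0]},{"dp":[58,-80,58],"turn":[0,0,0]}]}}

```text
clock: 16.28
eef_pos: [463.9, -146.7, 96.5]
eef_rot: [-1.569, -0.004, 0.032]
wrist_force: [-0.1, -0.8, -1.0]
finger_gap: 43.9
```

```bash
python3 go.py 658.3 65 90 2.3
```

```text
t 16.28 pos [ 463.9 -146.7   96.5] gap 43.9 F [-0.1 -0.8 -1. ] j [-0.38  0.28  1.82  0.    1.04 -0.42]
dp [201.    7.7 205.4] turn [-0.1 -0.5  0.2]
```

>>> {"fn": "servo_tool", "kwargs": {"commands": [{"dp":[27,0,27],"turn":[0,0,0]},{"dp":[54,0,55],"turn":[0,0,0]},{"dp":[81,0,82],"turn":[0,0,0]},{"dp":[108,0,110],"turn":[0,0,0]},{"dp":[135,0,138],"turn":[0,0,0]}]}}

```text
clock: 16.7
eef_pos: [595.6, -2.8, 97.9]
eef_rot: [-1.569, -0.005, 0.032]
wrist_force: [0.2, -1.0, -1.4]
finger_gap: 43.6
```

```bash
python3 go.py 658.3 65 80 2.3
```

```text
t 16.7 pos [595.6  -2.8  97.9] gap 43.6 F [ 0.2 -1.  -1.4] j [-0.07  0.5   1.5   0.    1.13 -0.1 ]
dp [64.7 18.3 65.7] turn [-0.1 -0.5  0.3]
```

>>> {"fn": "servo_tool", "kwargs": {"commands": [{"dp":[26,5,26],"turn":[0,0,0]},{"dp":[48,10,49],"turn":[0,-0.3,0.2]},{"dp":[62,18,63],"turn":[0,-0.5,0.3]},{"dp":[64.7,20,65.7],"turn":[0,-0.5,0.3]},{"dp":[64.7,20,65.7],"turn":[0,-0.5,0.3]}]}}

```text
clock: 17.12
eef_pos: [658.2, 65.8, 77.5]
eef_rot: [-1.569, 0.002, 0.042]
wrist_force: [-0.5, -1.0, -0.3]
finger_gap: 43.3
```

```bash
python3 go.py 658.3 65 17 2.3; python3 - <<'E'
from h import *
c=shot('wrist','w9.png')
E
```

```text
t 17.12 pos [658.2  65.8  77.5] gap 43.3 F [-0.5 -1.  -0.3] j [0.04 0.67 1.29 0.   1.19 0.  ]
dp [ 0.2 60.5 -0.9] turn [-0.1  0.1 -0.1]
```

View pics/w9.png

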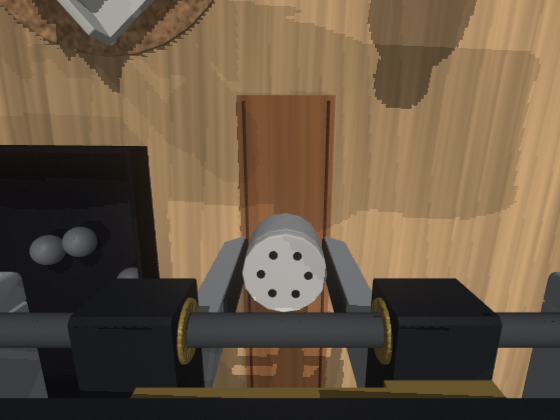

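The canister is centred over the board, with board lines at columns 243 and 328. Lowering.

>>> {"fn": "servo_tool", "kwargs": {"commands": [{"dp":[0,20,-1],"turn":[0,0,0]},{"dp":[0,42,-1],"turn":[0,0,0]},{"dp":[0,56,-1],"turn":[0,0,0]},{"dp":[0,60,-1],"turn":[0,0,0]},{"dp":[0,61,-1],"turn":[0,0,0]}]}}

```text
clock: 17.58
eef_pos: [657.4, 63.3, 16.9]
eef_rot: [-1.569, 0.002, 0.04]
wrist_force: [-0.2, -0.8, -0.9]
finger_gap: 43.6
```

>>> {"fn": "servo_tool", "kwargs": {"commands": [{"dp":[0,1,0],"turn":[0,0,0]},{"dp":[0,1,0],"turn":[0,0,0]}]}}

```text
clock: 17.75
eef_pos: [657.9, 63.0, 17.0]
eef_rot: [-1.57, 0.001, 0.04]
wrist_force: [-0.8, -0.4, -0.4]
finger_gap: 43.8
```

>>> {"fn": "servo_tool", "kwargs": {"commands": [{"dp":[0,1,0],"turn":[0,0,0]},{"dp":[0,1.5,0],"turn":[0,0,0]},{"dp":[0,1.5,0],"turn":[0,0,0]}]}}

```text
clock: 18.0
eef_pos: [658.1, 63.0, 16.0]
eef_rot: [-1.57, 0.0, 0.04]
wrist_force: [-0.4, 0.1, -0.4]
finger_gap: 43.7
```

>>> {"fn": "servo_tool", "kwargs": {"commands": [{"dp":[0,0,0],"turn":[0,0,0]},{"dp":[0,0,0],"turn":[0,0,0]},{"dp":[0,0,0],"turn":[0,0,0]},{"dp":[0,0,0],"turn":[0,0,0]}], "grip": -0.4}}

```text
clock: 18.33
eef_pos: [658.1, 63.0, 16.1]
eef_rot: [-1.57, -0.0, 0.04]
wrist_force: [0.5, -0.6, -0.1]
finger_gap: 64.8
```

>>> {"fn": "servo_tool", "kwargs": {"commands": [{"dp":[0,-8,0],"turn":[0,0,0]},{"dp":[0,-30,0],"turn":[0,0,0]},{"dp":[0,-60,0],"turn":[0,0,0]},{"dp":[0,-80,0],"turn":[0,0,0]},{"dp":[-25,-80,-28],"turn":[0,0,0]}]}}

```text
clock: 18.75
eef_pos: [638.1, 37.0, 101.7]
eef_rot: [-1.569, -0.009, 0.043]
wrist_force: [1.1, -0.5, 0.4]
finger_gap: 65.5
```

```bash
python3 go.py 405.5 -286 100 0;python3 cans.py b
```

```text
t 18.75 pos [638.1  37.  101.7] gap 65.5 F [ 1.1 -0.5  0.4] j [-0.    0.59  1.36  0.    1.19 -0.04]
dp [-246.3   -1.1 -312.7] turn [-0.1  2.5  0.5]
can [361.  259.1] [ 16  16 180] [ 405.9 -286.6] board [-266.2 -279.7]
can [392.3 266.6] [ 16  16 182] [ 383.7 -370.6] board [-291.8 -362.8]
```

>>> {"fn": "servo_tool", "kwargs": {"commands": [{"dp":[-22,0,-28],"turn":[0,0.5,0]},{"dp":[-45,0,-57],"turn":[0,1,0.2]},{"dp":[-68,0,-87],"turn":[0,1.5,0.4]},{"dp":[-92,0,-117],"turn":[0,2,0.5]},{"dp":[-116,0,-147],"turn":[0,2.5,0.5]}]}}

```text
clock: 19.22
eef_pos: [520.6, -122.1, 98.4]
eef_rot: [-1.571, 0.007, -0.004]
wrist_force: [1.1, -1.0, 0.4]
finger_gap: 66.1
```

```bash
python3 go.py 405.5 -286 100 0;python3 cans.py c
```

```text
t 19.22 pos [ 520.6 -122.1   98.4] gap 66.1 F [ 1.1 -1.   0.4] j [-0.3   0.38  1.67 -0.    1.09 -0.29]
dp [-114.4   -0.8 -164.4] turn [-0.  -0.2 -0.4]
can [232.5 170.6] [ 16  16 192] [657.8  59.6] board [-0.6 56.1]
can [360.9 259.2] [ 17  16 191] [ 405.6 -286.1] board [-266.5 -279.2]
can [391.9 266.6] [ 17  16 189] [ 383.9 -369.4] board [-291.6 -361.6]
```

>>> {"fn": "servo_tool", "kwargs": {"commands": [{"dp":[-24,0,-34],"turn":[0,0,0]},{"dp":[-48,0,-69],"turn":[0,0,0]},{"dp":[-72,0,-104],"turn":[0,0,0]},{"dp":[-96,0,-138],"turn":[0,0,0]},{"dp":[-113,0,-162],"turn":[0,0,-0.4]}]}}

```text
clock: 19.68
eef_pos: [401.9, -289.1, 99.8]
eef_rot: [-1.572, 0.001, -0.008]
wrist_force: [1.0, -0.2, 0.3]
finger_gap: 66.2
```

>>> {"fn": "servo_tool", "kwargs": {"commands": [{"dp":[-1,0,-2],"turn":[0,0,0]},{"dp":[-1,0,-2],"turn":[0,0,0]}]}}

```text
clock: 19.85
eef_pos: [399.9, -292.6, 100.3]
eef_rot: [-1.572, 0.001, -0.011]
wrist_force: [0.6, 0.5, -0.7]
finger_gap: 65.9
```

```bash
python3 go.py 405.5 -286 11 0; python3 - <<'E'
from h import *
s=manip.read_state();c=shot('wrist','w10.png');P=world(c,s);z=P[...,2];hsv=cv2.cvtColor(c['img'],cv2.COLOR_RGB2HSV)
m=((z>30)&(z<60)&(hsv[...,1]<60)&(hsv[...,2]>80)).astype(np.uint8)
n,l,st,ce=cv2.connectedComponentsWithStats(m)
for i in range(1,n):
    if st[i,4]>200: q=P[l==i];print(ce[i],st[i],(q.min(0)+q.max(0))/2)
E
```

```text
t 19.85 pos [ 399.9 -292.6  100.3] gap 65.9 F [ 0.6  0.5 -0.7] j [-0.7   0.3   1.79 -0.    1.06 -0.69]
dp [ 5.6 89.3  6.8] turn [ 0.1 -0.6 -0. ]
[291.05857204 210.54125695] [ 263  182   57   58 2339] [ 405.6926282  -285.20415676   37.11832074]
[265.67993874 298.11485452] [ 240  280   52   33 1306] [ 383.90269863 -359.38715432   36.99367912]
```

View pics/w10.png

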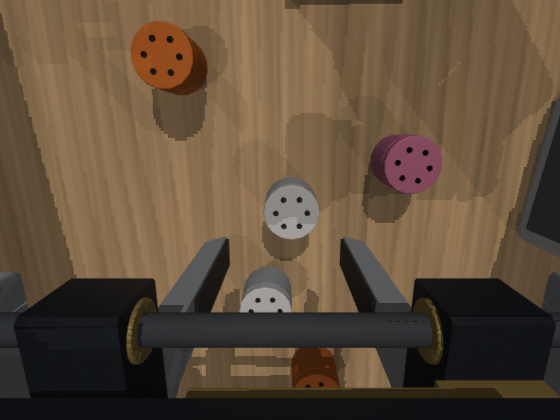

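>>> {"fn": "servo_tool", "kwargs": {"commands": [{"dp":[4,15,4],"turn":[0,-0.3,0]},{"dp":[5.8,45,6.5],"turn":[0,-0.6,0]},{"dp":[5.8,75,6.5],"turn":[0,-0.6,0]},{"dp":[5.8,89,6.5],"turn":[0,-0.6,0]},{"dp":[5.8,89,6.5],"turn":[0,-0.6,0]}]}}

```text
clock: 20.32
eef_pos: [406.1, -282.7, 8.4]
eef_rot: [-1.569, 0.005, 0.003]
wrist_force: [0.1, 0.3, 0.6]
finger_gap: 65.8
```

>>> {"fn": "servo_tool", "kwargs": {"commands": [{"dp":[0,0,0],"turn":[0,0,0]},{"dp":[0,0,0],"turn":[0,0,0]},{"dp":[0,0,0],"turn":[0,0,0]},{"dp":[0,0,0],"turn":[0,0,0]},{"dp":[0,0,0],"turn":[0,0,0]}], "grip": 1}}

```text
clock: 20.73
eef_pos: [406.8, -282.8, 9.5]
eef_rot: [-1.57, 0.003, 0.003]
wrist_force: [0.9, 2.9, 7.8]
finger_gap: 43.8
```

>>> {"fn": "servo_tool", "kwargs": {"commands": [{"dp":[0,-15,0],"turn":[0,0,0]},{"dp":[0,-40,0],"turn":[0,0,0]},{"dp":[7,-65,8],"turn":[0,0,0]},{"dp":[25,-80,28],"turn":[0,0,0]},{"dp":[49,-80,55],"turn":[0,0,0]}]}}

```text
clock: 21.15
eef_pos: [457.1, -229.1, 93.2]
eef_rot: [-1.573, -0.002, -0.0]
wrist_force: [0.7, 0.1, -0.2]
finger_gap: 43.3
```

```bash
python3 go.py 660.7 2 95 2.3
```

```text
t 21.15 pos [ 457.1 -229.1   93.2] gap 43.3 F [ 0.7  0.1 -0.2] j [-0.54  0.34  1.75 -0.    1.05 -0.54]
dp [203.6  -1.9 231.2] turn [ 0.1 -2.3  0.1]
```

>>> {"fn": "servo_tool", "kwargs": {"commands": [{"dp":[5,0,36],"turn":[0,0,0]},{"dp":[15,0,74],"turn":[0,-0.5,0]},{"dp":[35,0,110],"turn":[0,-1,0]},{"dp":[62,0,138],"turn":[0,-1.6,0]},{"dp":[92,0,164],"turn":[0,-2.3,0]}]}}

```text
clock: 21.57
eef_pos: [549.7, -63.1, 93.9]
eef_rot: [-1.573, -0.003, 0.041]
wrist_force: [0.6, -2.2, -0.4]
finger_gap: 43.9
```

```bash
python3 go.py 660.7 2 80 2.3
```

```text
t 21.57 pos [549.7 -63.1  93.9] gap 43.9 F [ 0.6 -2.2 -0.4] j [-0.18  0.42  1.63 -0.    1.09 -0.22]
dp [113.5  14.   60.5] turn [0.1 0.  0.1]
```

>>> {"fn": "servo_tool", "kwargs": {"commands": [{"dp":[33,3,18],"turn":[0,0,0]},{"dp":[68,7,36],"turn":[0,0,0]},{"dp":[98,12,52],"turn":[0,0,0]},{"dp":[112,14,60],"turn":[0,0,0]},{"dp":[113.5,14,60.5],"turn":[0,0,0.1]}]}}

```text
clock: 21.98
eef_pos: [662.1, 4.0, 79.1]
eef_rot: [-1.573, -0.0, 0.043]
wrist_force: [-0.6, 0.9, -0.9]
finger_gap: 44.0
```

>>> {"fn": "servo_tool", "kwargs": {"commands": [{"dp":[0,0,0],"turn":[0,0,0]},{"dp":[0,0,0],"turn":[0,0,0]}]}}

```text
clock: 22.15
eef_pos: [661.7, 3.8, 79.1]
eef_rot: [-1.573, -0.0, 0.043]
wrist_force: [0.3, -1.5, -1.2]
finger_gap: 43.6
```

```bash
python3 go.py 660.7 2 14 2.3; python3 - <<'E'
from h import *
c=shot('wrist','w11.png')
E
```

```text
t 22.15 pos [661.7   3.8  79.1] gap 43.6 F [ 0.3 -1.5 -1.2] j [-0.05  0.66  1.29 -0.    1.19 -0.09]
dp [-1.1 65.1 -1.6] turn [0.1 0.1 0. ]
```

View pics/w11.png

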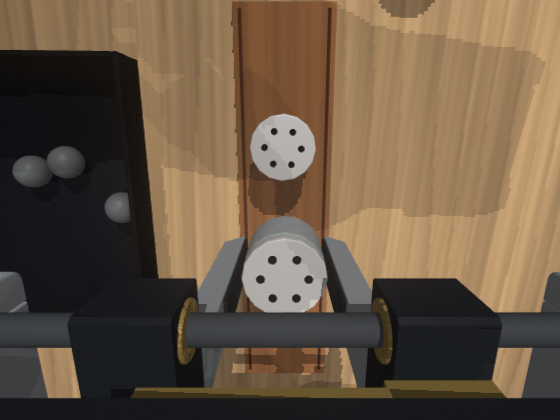

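The first canister stands on the centre line at (283,147). Lowering the second.

>>> {"fn": "servo_tool", "kwargs": {"commands": [{"dp":[-0.5,20,-1.5],"turn":[0,0,0]},{"dp":[-0.5,42,-1.5],"turn":[0,0,0]},{"dp":[-0.5,58,-1.5],"turn":[0,0,0]},{"dp":[-0.5,65,-1.5],"turn":[0,0,0]},{"dp":[-0.5,66,-1.5],"turn":[0,0,0]}]}}

```text
clock: 22.62
eef_pos: [660.5, 1.2, 12.8]
eef_rot: [-1.573, 0.001, 0.041]
wrist_force: [-0.3, -0.4, -0.8]
finger_gap: 43.7
```

>>> {"fn": "servo_tool", "kwargs": {"commands": [{"dp":[0,0.5,0],"turn":[0,0,0]},{"dp":[0,1,0],"turn":[0,0,0]},{"dp":[0,1,0],"turn":[0,0,0]}]}}

```text
clock: 22.87
eef_pos: [660.9, 1.0, 12.9]
eef_rot: [-1.573, -0.0, 0.041]
wrist_force: [-0.6, -0.3, -0.3]
finger_gap: 43.6
```

>>> {"fn": "servo_tool", "kwargs": {"commands": [{"dp":[0,0.5,0],"turn":[0,0,0]},{"dp":[0,0.5,0],"turn":[0,0,0]},{"dp":[0,0.5,0],"turn":[0,0,0]},{"dp":[0,0.5,0],"turn":[0,0,0]},{"dp":[0,0.5,0],"turn":[0,0,0]}], "grip": -0.4}}

```text
clock: 23.28
eef_pos: [660.9, 1.1, 12.5]
eef_rot: [-1.573, -0.001, 0.041]
wrist_force: [-0.9, -0.2, 0.1]
finger_gap: 65.7
```

>>> {"fn": "servo_tool", "kwargs": {"commands": [{"dp":[0,-8,0],"turn":[0,0,0]},{"dp":[0,-30,0],"turn":[0,0,0]},{"dp":[0,-60,0],"turn":[0,0,0]},{"dp":[-10,-85,0],"turn":[0,0,0]},{"dp":[-35,-90,-10],"turn":[0,0,0]}]}}

```text
clock: 23.7
eef_pos: [628.9, -9.2, 107.6]
eef_rot: [-1.574, -0.008, 0.043]
wrist_force: [0.3, 0.2, 0.1]
finger_gap: 66.1
```

>>> {"fn": "servo_tool", "kwargs": {"commands": [{"dp":[-38,0,-12],"turn":[0,0,0]},{"dp":[-75,0,-27],"turn":[0,0,0]},{"dp":[-110,0,-44],"turn":[0,0,0]},{"dp":[-140,0,-66],"turn":[0,0,0]},{"dp":[-165,0,-95],"turn":[0,0,0]}]}}

```text
clock: 24.12
eef_pos: [466.2, -111.0, 107.2]
eef_rot: [-1.574, -0.009, 0.044]
wrist_force: [1.0, -0.7, 1.3]
finger_gap: 65.4
```

```bash
python3 go.py 384 -370 100 0;python3 cans.py d
```

```text
t 24.12 pos [ 466.2 -111.   107.2] gap 65.4 F [ 1.  -0.7  1.3] j [-0.31  0.25  1.83  0.    1.05 -0.35]
dp [ -93.6    7.2 -255.1] turn [0.2 2.5 0.5]
can [255.  168.9] [ 15  16 185] [661.3  -3. ] board [ 0.4 -6.6]
can [232.5 170.6] [ 16  16 191] [657.9  59.6] board [-0.5 56. ]
can [392.4 266.6] [ 16  16 178] [ 383.8 -370.8] board [-291.7 -363. ]
```

>>> {"fn": "servo_tool", "kwargs": {"commands": [{"dp":[-13,1,-36],"turn":[0,0.5,0]},{"dp":[-27,2,-73],"turn":[0,1,0]},{"dp":[-41,3,-111],"turn":[0,2,0.5]},{"dp":[-55,4,-149],"turn":[0,2.5,0.5]},{"dp":[-68,5,-186],"turn":[0,2.5,0.5]}]}}

```text
clock: 24.58
eef_pos: [402.7, -305.9, 103.1]
eef_rot: [-1.575, 0.001, -0.003]
wrist_force: [-0.1, 0.1, 0.6]
finger_gap: 65.7
```

```bash
python3 go.py 384 -370 100 0
```

```text
t 24.58 pos [ 402.7 -305.9  103.1] gap 65.7 F [-0.1  0.1  0.6] j [-0.72  0.31  1.76 -0.    1.07 -0.72]
dp [-18.5   3.4 -64.1] turn [ 0.2 -0.1 -0. ]
```

>>> {"fn": "servo_tool", "kwargs": {"commands": [{"dp":[-9,2,-32],"turn":[0,0,0]},{"dp":[-17,3,-58],"turn":[0,0,0]},{"dp":[-18.5,3,-64],"turn":[0.2,0,0]},{"dp":[-18.5,3,-64],"turn":[0.2,0,0]}]}}

```text
clock: 24.92
eef_pos: [383.5, -371.2, 100.7]
eef_rot: [-1.572, 0.0, -0.005]
wrist_force: [-0.4, -0.5, 0.1]
finger_gap: 65.7
```

```bash
python3 go.py 384 -370 11 0; python3 - <<'E'
from h import *
s=manip.read_state();c=shot('wrist','w12.png');P=world(c,s);z=P[...,2];hsv=cv2.cvtColor(c['img'],cv2.COLOR_RGB2HSV)
m=((z>30)&(z<60)&(hsv[...,1]<60)&(hsv[...,2]>80)).astype(np.uint8)
n,l,st,ce=cv2.connectedComponentsWithStats(m)
for i in range(1,n):
    if st[i,4]>200: q=P[l==i];print(ce[i],st[i],(q.min(0)+q.max(0))/2)
E
```

```text
t 24.92 pos [ 383.5 -371.2  100.7] gap 65.7 F [-0.4 -0.5  0.1] j [-0.84  0.38  1.68 -0.    1.09 -0.83]
dp [ 0.5 89.7  1.3] turn [ 0.  -0.3 -0. ]
[283.82836144 217.13532209] [ 256  189   56   57 2313] [ 383.45961792 -368.90145336   37.13473111]
```

View pics/w12.png

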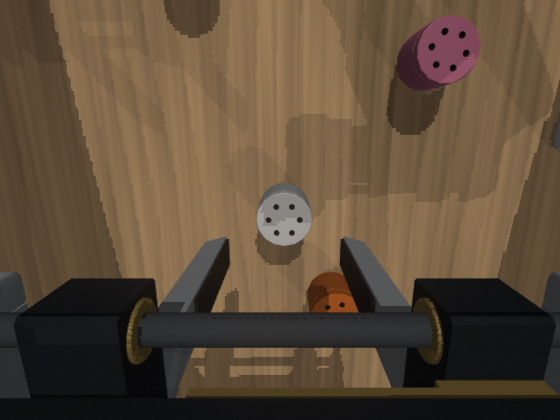

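>>> {"fn": "servo_tool", "kwargs": {"commands": [{"dp":[0,30,0],"turn":[0,0,0]},{"dp":[0,60,0],"turn":[0,0,0]},{"dp":[0,80,0],"turn":[0,0,0]},{"dp":[0,90,0],"turn":[0,0,0]},{"dp":[0,90,0],"turn":[0,0,0]}]}}

```text
clock: 25.38
eef_pos: [383.9, -368.1, 9.1]
eef_rot: [-1.569, 0.003, -0.002]
wrist_force: [0.0, 0.5, -0.1]
finger_gap: 65.9
```

>>> {"fn": "servo_tool", "kwargs": {"commands": [{"dp":[0,0,0],"turn":[0,0,0]},{"dp":[0,0,0],"turn":[0,0,0]},{"dp":[0,0,0],"turn":[0,0,0]},{"dp":[0,0,0],"turn":[0,0,0]},{"dp":[0,0,0],"turn":[0,0,0]}], "grip": 1}}

```text
clock: 25.8
eef_pos: [384.4, -368.5, 10.3]
eef_rot: [-1.57, 0.001, -0.002]
wrist_force: [-0.6, 2.1, 7.4]
finger_gap: 43.7
```

>>> {"fn": "servo_tool", "kwargs": {"commands": [{"dp":[0,-15,0],"turn":[0,0,0]},{"dp":[0,-40,0],"turn":[0,0,0]},{"dp":[0,-65,10],"turn":[0,0,0]},{"dp":[0,-80,35],"turn":[0,0,0]},{"dp":[0,-85,70],"turn":[0,0,0]}]}}

```text
clock: 26.22
eef_pos: [385.3, -299.8, 98.0]
eef_rot: [-1.573, -0.002, -0.004]
wrist_force: [0.4, -0.6, -0.6]
finger_gap: 43.8
```

```bash
python3 go.py 480 -100 95 2.3
```

```text
t 26.22 pos [ 385.3 -299.8   98. ] gap 43.8 F [ 0.4 -0.6 -0.6] j [-0.74  0.28  1.81 -0.    1.04 -0.73]
dp [ 93.8   2.7 200.2] turn [ 0.2 -2.6  0.1]
```

>>> {"fn": "servo_tool", "kwargs": {"commands": [{"dp":[15,0,36],"turn":[0,-0.5,0]},{"dp":[32,0,73],"turn":[0,-1,0]},{"dp":[50,0,109],"turn":[0,-2,0]},{"dp":[68,0,146],"turn":[0,-2.5,0]},{"dp":[86,0,182],"turn":[0,-2.5,0]}]}}

```text
clock: 26.63
eef_pos: [472.6, -116.3, 98.3]
eef_rot: [-1.574, -0.003, 0.039]
wrist_force: [0.8, -1.1, -1.0]
finger_gap: 44.0
```

```bash
python3 go.py 663.4 -61 90 2.3
```

```text
t 26.63 pos [ 472.6 -116.3   98.3] gap 44.0 F [ 0.8 -1.1 -1. ] j [-0.32  0.28  1.81 -0.    1.04 -0.35]
dp [192.8   8.8  47.7] turn [ 0.2 -0.   0.2]
```

>>> {"fn": "servo_tool", "kwargs": {"commands": [{"dp":[35,0,14],"turn":[0,0,0]},{"dp":[74,0,28],"turn":[0,0,0]},{"dp":[113,0,38],"turn":[0,0,0]},{"dp":[150,4,45],"turn":[0,0,0.2]},{"dp":[178,8,47],"turn":[0.2,0,0.2]}]}}

```text
clock: 27.05
eef_pos: [651.1, -60.6, 91.1]
eef_rot: [-1.571, -0.001, 0.041]
wrist_force: [-0.6, -0.9, -0.2]
finger_gap: 43.6
```

```bash
python3 go.py 663.4 -61 85 2.3
```

```text
t 27.05 pos [651.1 -60.6  91.1] gap 43.6 F [-0.6 -0.9 -0.2] j [-0.15  0.63  1.31  0.    1.2  -0.19]
dp [12.3  6.1 -0.9] turn [-0.  0.  0.]
```

>>> {"fn": "servo_tool", "kwargs": {"commands": [{"dp":[10,4,0],"turn":[0,0,0]},{"dp":[12,8,0],"turn":[0,0,0]},{"dp":[12,8,0],"turn":[0,0,0]},{"dp":[12,8,0],"turn":[0,0,0]}]}}

```text
clock: 27.38
eef_pos: [662.2, -60.3, 82.9]
eef_rot: [-1.57, 0.0, 0.041]
wrist_force: [-0.9, -0.2, -1.2]
finger_gap: 43.6
```

```bash
python3 go.py 663.4 -61 14 2.3; python3 - <<'E'
from h import *
c=shot('wrist','w13.png')
E
```

```text
t 27.38 pos [662.2 -60.3  82.9] gap 43.6 F [-0.9 -0.2 -1.2] j [-0.15  0.67  1.28  0.    1.2  -0.19]
dp [ 1.2 68.9 -0.7] turn [-0.  0. -0.]
```

View pics/w13.png

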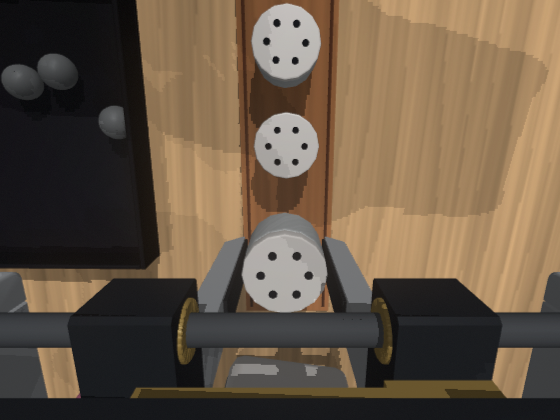

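>>> {"fn": "servo_tool", "kwargs": {"commands": [{"dp":[0.5,22,-1],"turn":[0,0,0]},{"dp":[0.5,44,-1],"turn":[0,0,0]},{"dp":[0.5,61,-1],"turn":[0,0,0]},{"dp":[0.5,68,-1],"turn":[0,0,0]},{"dp":[0.5,69,-1],"turn":[0,0,0]}]}}

```text
clock: 27.85
eef_pos: [662.0, -61.6, 13.9]
eef_rot: [-1.57, 0.001, 0.04]
wrist_force: [-0.4, -0.2, -0.8]
finger_gap: 43.5
```

>>> {"fn": "servo_tool", "kwargs": {"commands": [{"dp":[0,0.5,0],"turn":[0,0,0]},{"dp":[0,1,0],"turn":[0,0,0]},{"dp":[0,1,0],"turn":[0,0,0]}]}}

```text
clock: 28.1
eef_pos: [662.4, -61.7, 14.1]
eef_rot: [-1.571, -0.001, 0.04]
wrist_force: [0.1, -0.3, 0.4]
finger_gap: 43.9
```

>>> {"fn": "servo_tool", "kwargs": {"commands": [{"dp":[0,0.5,0],"turn":[0,0,0]},{"dp":[0,0.5,0],"turn":[0,0,0]},{"dp":[0,0.5,0],"turn":[0,0,0]},{"dp":[0,0.5,0],"turn":[0,0,0]},{"dp":[0,0.5,0],"turn":[0,0,0]}], "grip": -0.4}}

```text
clock: 28.52
eef_pos: [662.4, -61.8, 13.7]
eef_rot: [-1.571, -0.001, 0.04]
wrist_force: [1.2, 0.8, 0.7]
finger_gap: 65.6
```

>>> {"fn": "servo_tool", "kwargs": {"commands": [{"dp":[0,-8,0],"turn":[0,0,0]},{"dp":[0,-30,0],"turn":[0,0,0]},{"dp":[0,-60,0],"turn":[0,0,0]},{"dp":[-10,-95,0],"turn":[0,0,0]},{"dp":[-40,-130,0],"turn":[0,0,0]}]}}

```text
clock: 28.93
eef_pos: [626.1, -63.1, 142.3]
eef_rot: [-1.571, -0.002, 0.04]
wrist_force: [0.1, -0.4, -0.7]
finger_gap: 65.8
```

>>> {"fn": "servo_tool", "kwargs": {"commands": [{"dp":[-36,-15,-10],"turn":[0,0,0]},{"dp":[-72,-35,-20],"turn":[0,0,0]},{"dp":[-108,-60,-30],"turn":[0,0,0]},{"dp":[-140,-90,-40],"turn":[0,0,0]},{"dp":[-170,-120,-50],"turn":[0,0,0]}], "grip": 1}}

```text
clock: 29.35
eef_pos: [462.3, -117.6, 257.1]
eef_rot: [-1.571, -0.002, 0.04]
wrist_force: [0.7, -0.9, 0.2]
finger_gap: 35.9
```

```bash
python3 go.py 633 -264 260 2.3;python3 cans.py e; python3 -c "
from h import *
shot('side','s14.png')"
```

```text
t 29.35 pos [ 462.3 -117.6  257.1] gap 35.9 F [ 0.7 -0.9  0.2] j [-0.33  0.1   1.64  0.    1.4  -0.37]
dp [ 164.7   -2.5 -153.1] turn [0.  0.  0.1]
can [255.1 169. ] [ 15  16 182] [660.9  -3.1] board [-0.1 -6.7]
can [277.1 168.1] [ 15  15 179] [662.1 -64.2] board [ -1.3 -67.8]
can [232.4 170.5] [ 16  16 189] [658.3  59.9] board [-0.1 56.3]
```

View pics/top_e.png

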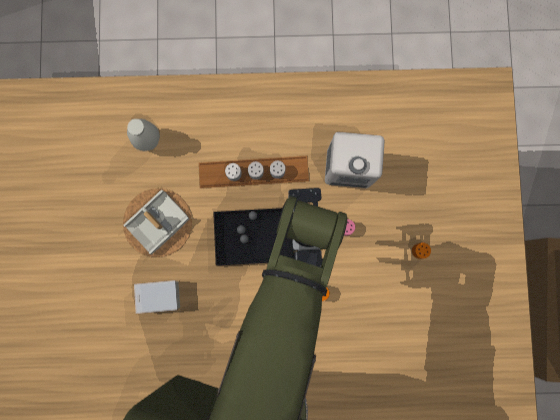

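View pics/s14.png

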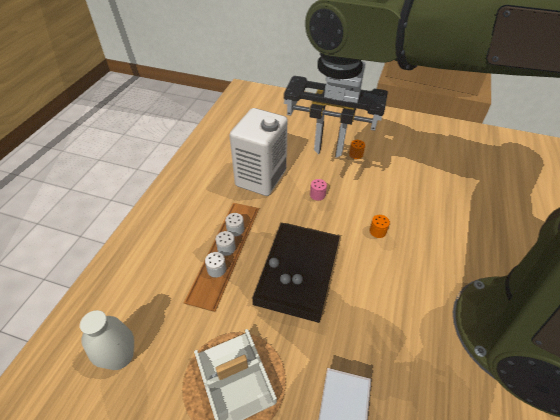

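All three canisters are in the row at board x within 1.5 mm, about 62 mm apart. Balls are in the tray, the dish is on the mat, and there are no other white canisters. Now the button: locate it and move over it with the fingers shut.

```bash
python3 - <<'E'
from h import *
c=shot('top');P=world(c);z=P[...,2]
m=(z>200)&(z<225);m[:,:340]=0;m[:,378:]=0;m[:150]=0;m[182:]=0
n,l,s,ce=cv2.connectedComponentsWithStats(m.astype(np.uint8))
for i in range(1,n):
    if s[i,4]>20: print(s[i],ce[i],ray(c,*ce[i],np.median(z[l==i])),np.median(z[l==i]))
g=cv2.cvtColor(c['img'],cv2.COLOR_RGB2GRAY)[150:182,344:376]
print(g[15,::1])
E
```

```text
[349 156  18  17 202] [357.5990099  164.14851485] [ 635.82134    -260.95306841  207.3977247 ] 207.39772469635685
[199 199 195 190 152  91  97  97  85 159 204 203 203 200 199 199 198 197
 197 177  81  73  91 135 137 137 195 197 196 199 197 197]
```

>>> {"fn": "servo_tool", "kwargs": {"commands": [{"dp":[27,0,-25],"turn":[0,0,0]},{"dp":[54,0,-50],"turn":[0,0,0]},{"dp":[81,0,-75],"turn":[0,0,0]},{"dp":[108,0,-100],"turn":[0,0,0]},{"dp":[135,0,-125],"turn":[0,0,0]}]}}

```text
clock: 29.92
eef_pos: [605.2, -238.7, 258.6]
eef_rot: [-1.572, -0.006, 0.039]
wrist_force: [-0.1, 0.4, -0.1]
finger_gap: 0.3
```

```bash
python3 go.py 633 -264 240 2.3
```

```text
t 29.92 pos [ 605.2 -238.7  258.6] gap 0.3 F [-0.1  0.4 -0.1] j [-0.43  0.5   1.12  0.    1.51 -0.47]
dp [ 26.7  18.8 -26.4] turn [ 0.1 -0.1  0.3]
```

>>> {"fn": "servo_tool", "kwargs": {"commands": [{"dp":[20,5,-18],"turn":[0,0,0]},{"dp":[28,15,-25],"turn":[0,0,0.3]},{"dp":[28,22,-25],"turn":[0,0,0.3]},{"dp":[28,22,-25],"turn":[0,0,0.3]}]}}

```text
clock: 30.25
eef_pos: [633.9, -261.9, 233.2]
eef_rot: [-1.57, 0.004, 0.039]
wrist_force: [0.5, -0.7, -1.4]
finger_gap: 0.3
```

```bash
python3 go.py 634.5 -262.5 212 2.3;python3 cans.py f; python3 - <<'E'
from h import *
c=shot('wrist','w14.png');c=shot('side');cv2.imwrite('pics/s15.png',cv2.resize(c['img'][60:220,180:360,::-1],None,fx=3.5,fy=3.5))
E
```

```text
t 30.25 pos [ 633.9 -261.9  233.2] gap 0.3 F [ 0.5 -0.7 -1.4] j [-0.44  0.61  1.02 -0.    1.52 -0.48]
dp [ 0.6 21.2 -0.7] turn [-0.1 -0.  -0.2]
can [255.1 169. ] [ 16  16 187] [661.   -3.3] board [ 0.1 -6.9]
can [277.1 168.1] [ 15  15 188] [662.2 -64.2] board [ -1.3 -67.8]
can [232.6 170.6] [ 16  16 197] [658.   59.4] board [-0.5 55.8]
```

View pics/w14.png

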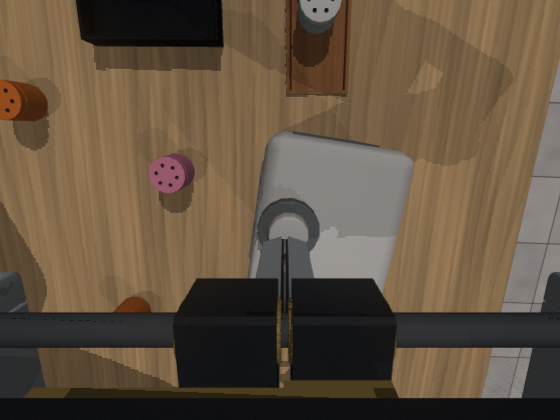

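View pics/s15.png

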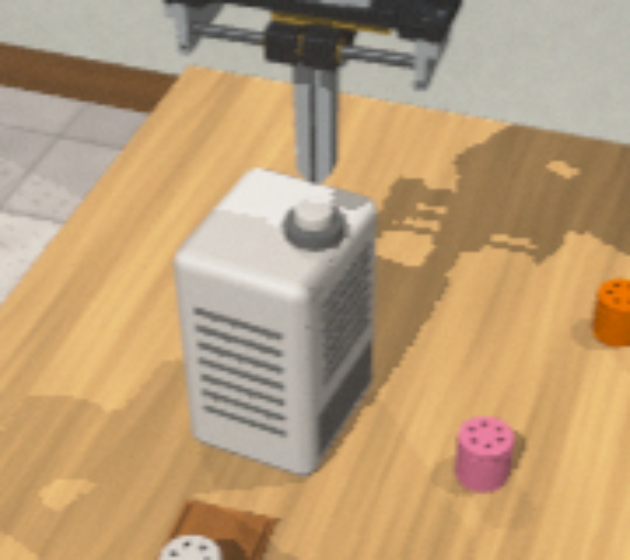

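```bash
python3 - <<'E'
from h import *
s=manip.read_state();c=shot('wrist');K=c['K'];H=np.array(c['hand_eye']);R=Rn.from_euler('xyz',s['eef_rot']).as_matrix()
o=R@H[:3,3]+s['eef_pos']
for u,v in((289,229),(289,232)):
    d=R@H[:3,:3]@np.array([(u-K[0,2])/K[0,0],(v-K[1,2])/K[1,1],1]);print(o+d*(207-o[2])/d[2])
P=world(c,s);print(P[226,284:296,2].round(1))
E
```

```text
[ 637.80967987 -258.45894542  207.        ]
[ 637.90006644 -260.61520457  207.        ]
[212.6 212.  211.8 212.4 212.3 211.8 212.6 212.3 212.  211.5 212.  211.2]
```

>>> {"fn": "servo_tool", "kwargs": {"commands": [{"dp":[2,5,0],"turn":[0,0,0]},{"dp":[2,10,0],"turn":[0,0,0]},{"dp":[2,15,0],"turn":[0,0,0]},{"dp":[2,19,0],"turn":[0,0,0]},{"dp":[2,21,0],"turn":[0,0,0]}]}}

```text
clock: 30.87
eef_pos: [635.9, -261.7, 216.1]
eef_rot: [-1.572, -0.001, 0.04]
wrist_force: [0.9, 0.3, -0.1]
finger_gap: 0.6
```

>>> {"fn": "servo_tool", "kwargs": {"commands": [{"dp":[0,2,0],"turn":[0,0,0]},{"dp":[0,4,0],"turn":[0,0,0]},{"dp":[0,4,0],"turn":[0,0,0]}]}}

```text
clock: 31.12
eef_pos: [635.8, -261.7, 211.7]
eef_rot: [-1.572, -0.001, 0.04]
wrist_force: [-1.6, 0.2, 0.7]
finger_gap: 0.1
```

>>> {"fn": "servo_tool", "kwargs": {"commands": [{"dp":[0,2,0],"turn":[0,0,0]},{"dp":[0,4,0],"turn":[0,0,0]},{"dp":[0,4,0],"turn":[0,0,0]}]}}

```text
clock: 31.37
eef_pos: [636.0, -261.8, 207.7]
eef_rot: [-1.572, -0.001, 0.04]
wrist_force: [0.5, 0.7, 2.7]
finger_gap: 0.6
```

>>> {"fn": "servo_tool", "kwargs": {"commands": [{"dp":[0,2,0],"turn":[0,0,0]},{"dp":[0,3,0],"turn":[0,0,0]},{"dp":[0,3,0],"turn":[0,0,0]}]}}

```text
clock: 31.62
eef_pos: [636.0, -261.9, 206.2]
eef_rot: [-1.573, -0.003, 0.04]
wrist_force: [-3.6, 1.4, 10.6]
finger_gap: 0.6
```

The force is 10.6 N, well over the 4 N full-travel spring, so the button is bottomed. I'll hold briefly, then release.

>>> {"fn": "servo_tool", "kwargs": {"commands": [{"dp":[0,1.5,0],"turn":[0,0,0]},{"dp":[0,1.5,0],"turn":[0,0,0]},{"dp":[0,1.5,0],"turn":[0,0,0]}]}}

```text
clock: 31.87
eef_pos: [636.1, -261.9, 206.1]
eef_rot: [-1.574, -0.004, 0.04]
wrist_force: [-4.9, 2.3, 11.3]
finger_gap: 0.4
```

>>> {"fn": "servo_tool", "kwargs": {"commands": [{"dp":[0,-10,0],"turn":[0,0,0]},{"dp":[0,-30,0],"turn":[0,0,0]},{"dp":[0,-60,0],"turn":[0,0,0]},{"dp":[-20,-85,10],"turn":[0,0,0]},{"dp":[-50,-85,20],"turn":[0,0,0]}]}}

```text
clock: 32.28
eef_pos: [586.2, -243.8, 295.2]
eef_rot: [-1.576, -0.009, 0.04]
wrist_force: [0.4, 0.0, 1.2]
finger_gap: 0.8
```

>>> {"fn": "servo_tool", "kwargs": {"commands": [{"dp":[-38,0,0],"turn":[0,0,0]},{"dp":[-75,0,0],"turn":[0,0,0]},{"dp":[-110,0,0],"turn":[0,0,0]},{"dp":[-125,0,0],"turn":[0,0,0]},{"dp":[-125,0,0],"turn":[0,0,0]}]}}

```text
clock: 32.7
eef_pos: [459.1, -249.1, 295.3]
eef_rot: [-1.578, -0.011, 0.039]
wrist_force: [1.4, -0.5, 0.2]
finger_gap: 0.4
```

```bash
python3 cans.py g; python3 - <<'E'
from h import *
shot('side','s16.png');s=manip.read_state();print(s['clock'],s['eef_pos'])
c=shot('top');P=world(c);print('btn',np.median(P[158:170,352:363,2]))
hsv=cv2.cvtColor(c['img'],cv2.COLOR_RGB2HSV)
cv2.imwrite('pics/t16.png',cv2.resize(c['img'][120:320,110:390,::-1],None,fx=2.8,fy=2.8))
E
```

```text
can [255.1 169. ] [ 16  16 191] [661.   -3.2] board [ 0.  -6.9]
can [277. 168.] [ 15  15 183] [662.3 -64. ] board [ -1.1 -67.6]
can [232.5 170.6] [ 16  16 192] [658.   59.6] board [-0.5 56. ]
32.8 [ 461.39262497 -248.97690864  294.71726757]
btn 210.0213422039257
```

View pics/t16.png

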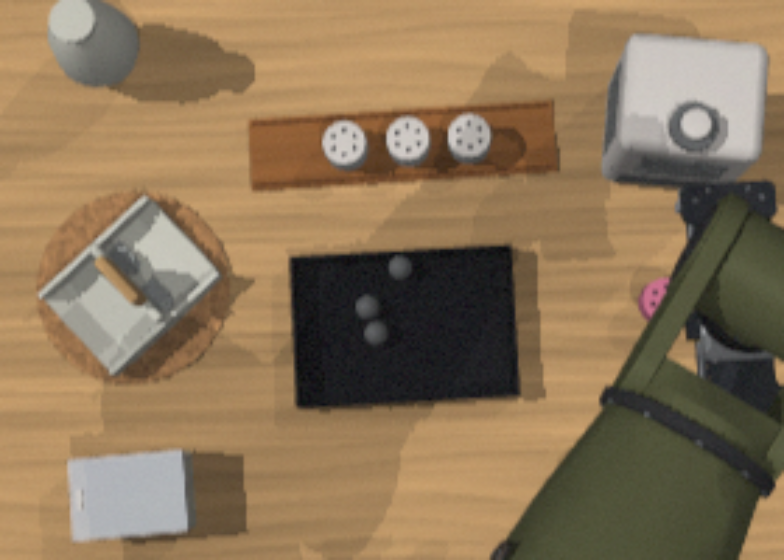

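View pics/s16.png

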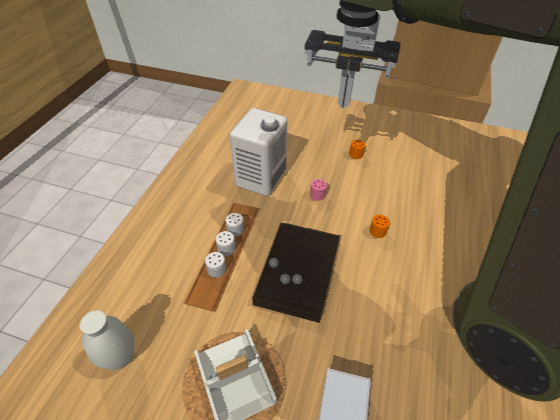

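Everything is in place and the button is back up at z≈210. I'll wait a little and re-check in case of a late knock before handing in.

>>> {"fn": "servo_tool", "kwargs": {"commands": [{"dp":[0,0,0],"turn":[0,0,0]},{"dp":[0,0,0],"turn":[0,0,0]},{"dp":[0,0,0],"turn":[0,0,0]},{"dp":[0,0,0],"turn":[0,0,0]},{"dp":[0,0,0],"turn":[0,0,0]}]}}

```text
clock: 33.27
eef_pos: [462.0, -248.8, 294.1]
eef_rot: [-1.576, -0.009, 0.04]
wrist_force: [-0.1, -0.1, -0.1]
finger_gap: 0.7
```

>>> {"fn": "servo_tool", "kwargs": {"commands": [{"dp":[0,0,0],"turn":[0,0,0]},{"dp":[0,0,0],"turn":[0,0,0]},{"dp":[0,0,0],"turn":[0,0,0]},{"dp":[0,0,0],"turn":[0,0,0]},{"dp":[0,0,0],"turn":[0,0,0]}]}}

```text
clock: 33.68
eef_pos: [462.0, -248.8, 294.2]
eef_rot: [-1.577, -0.01, 0.04]
wrist_force: [0.1, 0.7, 0.4]
finger_gap: 0.7
```

>>> {"fn": "servo_tool", "kwargs": {"commands": [{"dp":[0,0,0],"turn":[0,0,0]},{"dp":[0,0,0],"turn":[0,0,0]},{"dp":[0,0,0],"turn":[0,0,0]},{"dp":[0,0,0],"turn":[0,0,0]},{"dp":[0,0,0],"turn":[0,0,0]}]}}

```text
clock: 34.1
eef_pos: [462.0, -248.9, 294.1]
eef_rot: [-1.577, -0.01, 0.04]
wrist_force: [0.1, -1.4, -0.3]
finger_gap: 0.4
```

```bash
python3 cans.py h; python3 -c "
from h import *
print(manip.read_state()['clock'])"
```

```text
can [255.1 169. ] [ 16  16 189] [661.   -3.3] board [ 0.1 -6.9]
can [277.  168.1] [ 15  15 184] [662.2 -63.9] board [ -1.2 -67.5]
can [232.4 170.6] [ 16  16 191] [658.   59.7] board [-0.4 56.2]
34.15
```

```bash
python3 -c "
from cell import manip
print(manip.sign_off())"
```

```text
the job is handed in; nothing more can be done
None
```

The job is done and handed in at 34 s, with no check failing or disagreeing; the hand-in gives no verdict.

- **Dish:** I lifted it by the grip and tipped it about 48° over the black tray. All three balls that were present rolled out and lie in the tray. Both clips stayed in their own section, and the dish is back level, with its grip within about 2 mm of the mat's centre.
- **Canisters:** The three white ones stand upright in a row on the board, within 1.5 mm of the centre line and 61–63 mm apart. I left the pink and orange look-alikes alone. No canister moved by itself during the run, including in a last look about 2 s after the press.
- **Button:** I pressed it last, with the fingers shut, until it hit its stop at about 11 N (full travel needs about 4 N). It is back up. I judged full travel from the force and the fingertip height, as the button's own position can't be read.
- **Vase and acrylic box:** They look to be where they started in the last pictures, and the arm is clear of everything.

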